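# Clamp a vinyl figure with a T-handled hex key

### The arm

A 6-joint arm with a two-finger parallel gripper is mounted at the origin on the work surface. World frame = base frame: x ahead of the robot, y to its left, z up, the work surface at z = 0. Lengths are in m, angles in rad, forces in N, time in s.
With the tool pointing down it reaches from about 0.35 to 0.775 m from the base axis. Payload 7.3 kg.
Tool frame: the origin (TCP) lies at the very end of the fingers, on their centre line; the grasp point (between the pads) lies 19 mm behind it; z points along the fingers, x is the direction in which the jaws open and shut, and the axes are right-handed (so a half turn about z gives the same grasp; the last joint's range is limited). The gripper opens to 92 mm and grips with 3 to 60 N. Pads are 19 mm wide; open, the fingers measure 130 mm over their backs; the gripper's body (75 mm by 190 mm) begins 47 mm behind the grasp point.
Start: joints at [-1.416, 0.342, 1.524, -0, 1.275, -0.146], TCP at [0.156, -0.501, 0.227] pointing down, gripper open.
Joint ranges: [-2.53, 2.53], [-0.77, 2.02], [0.04, 2.7], [-1, 4.14], [0.28, 2.66], [-3.11, 3.11]. Speed limits (rad/s): [2.57, 2.57, 3.14, 3.14, 3.14, 3.14].

### API

Orientations are given as [roll, pitch, yaw] about the fixed x, y, z axes, in that order (R = Rz(yaw) Ry(pitch) Rx(roll)).
In Python, from cell import observe, read_camera, camera_params, hand_in gives the robot as it stands.
- The arm moves only by the tool apply_moves, never from a script. Its argument "increments" is a list of rows, each an object with "grip": the opening, from 0 (shut) to 1 (fully open); "linear": the shift along the world's x, y, z in mm, a list of three; "turn": the turn, a rotation vector about the world's x, y, z in units of 6 degrees (1.0 is 6 degrees), a list of three. A call has 1 to 10 rows; each row is the pose to reach, as a shift and turn from the pose commanded when the call began; what a row does not reach only later rows make up. A row lasts 1/10 s, in which the tool goes at most 50 mm and 8.59 degrees, less where a joint would pass 70% of its speed; a pose out of reach is approached as far as the arm can. A call with a gripper value outside its range is refused whole. The fingers move at their own pace and stop on an object; "grip_force" is the grip in N (left out, the last holds). Time passes only in rows, so rows that repeat a pose let the fingers close. It gives the time, the measured TCP pose, the force and the opening at its end, in the units of the state.
- observe(): the state, without advancing time (a new reading comes with each control period).
- read_camera(name): name is "side" or "top" or "wrist"; returns the picture (384x512x3 uint8, red, green, blue); there is no depth.
- camera_params(name): a dict with "camera_matrix" (3x3 intrinsics, pixels), "world_to_cam" (4x4, takes a point from world to camera coordinates); the wrist camera has in their place "hand_eye" (4x4, takes a point from camera to tool coordinates, whose origin is the TCP and whose axes are the tool frame's). Camera axes: x right, y up, looking along -z (the intrinsics and any distortion apply to the point x, -y, -z); pixel columns grow to the right and rows downward; lengths in m; the calibration is good to about 2 mm. A picture is of the moment at which its call begins: read the wrist's pose just before it. camera_params takes no time and is no camera call.
- hand_in(): hands the job in, once; it reports no verdict.
The state is a dict: "time": time; "qpos": joint angles; "qvel": joint speeds; "joint_efforts": joint torques, N m; "tool_pos": TCP position; "tool_rot": TCP orientation; "contact_force": force on the tool from outside, world axes, zero at the start; "torque": the same for the moment, N m; "opening": finger opening in m.
Only numpy, scipy, OpenCV 4.12 (cv2) and the standard library are available. Lean on these libraries where they do the work, as an engineer would, in place of code of your own. Each camera call takes 0.05 s, during which the arm holds its last target.

### The job

Clamp the white vinyl figure for painting. Take the hex key off its sloping rest, stand it upright in the bore of the clamp's screw block and let go of it; then take it again by its crossbar, turn it gently until its end drops into the hidden socket, and turn the screw clockwise to its stop so that the jaws close on the figure's foot. Leave the key standing in the socket, the figure upright between the jaws, and the other things on the table where they are.

Things in the scene. Friction and masses are not known exactly. Their poses are not given: they have to be found in the camera images.
- hex_key: steel T-handled hex key, 0.35 kg: hexagonal shaft 18 mm across flats (20.8 mm over corners), 160 mm long, square-cut end, black crossbar at its head. Origin: centre of the working end; z up the shaft to the crossbar, y along the crossbar, x across it; two flats face +y and -y. It starts in the rest, shaft at 45 degrees, crossbar level, uppermost and away from the robot
- key_bar (a point): centre of the hex key's crossbar (80 mm long, 18 mm wide, 16 mm high), on the shaft's axis 168 mm from the working end
- rest: fixed wooden rest with two V cradles carrying the key at 45 degrees: base 170 x 80 x 10 mm, about 130 mm tall; origin under the base's centre; the key's crossbar lies towards its +x. The shaft is clear all round from 45 to 110 mm from its working end, and the key lifts straight up out of the rest
- clamp: fixed grey clamp, base 100 mm (x) by 250 mm (y), 12 mm thick; origin on the table near its centre. A screw block 64 x 64 mm, 72 mm tall, stands at y = -65 mm; the figure stands near y = 51 mm between a sliding jaw (on the block's side) and a fixed jaw (towards +y), both about 40 mm tall, closing along y
- bore_mouth (a point): centre of the mouth of the vertical bore in the top of the screw block, 72 mm above the table: a countersink 38 mm across narrowing within 10 mm of depth to a 22 mm bore. Let go in the bore, the key stays standing, leaning 6 degrees at most
- socket_top (a point): top of the screw's head on the bore's axis, 46 mm below the mouth (26 mm above the table): a hexagon socket 19 mm across flats, 12 mm deep, greased, hidden in the bore. The key's end stands at 26 mm height until the hexagons line up, about 14 mm once dropped in. Its flats' direction is not known. If it catches half in, turn back a little and it drops
- screw (a joint): the socket screw under the bore, rad; grows as it is turned clockwise seen from above; starts somewhere in 0 to 0.5 and has its stop at 1.6, where the jaws hold the figure's foot. Its friction is about 0.08 N m; it stays where it is left. The sliding jaw closes 6 mm per rad
- figure: white vinyl figure to be clamped, on a round foot 44 mm across, 16 mm tall, about 87 mm tall in all, 0.12 kg; origin under its centre, z up
- paint_jar: small glass paint jar with white cap, 40 mm across, 45 mm tall; origin under its centre
- dark_figure: black vinyl figure, 44 mm across, about 87 mm tall; origin under its centre; bystander
- small_figure: small grey vinyl figure, 35 mm across, 70 mm tall; origin under its centre; bystander
- palette: round white ceramic paint palette, 110 mm across, 12 mm thick; origin under its centre
- marker_basket: square dark basket of marker pens, 75 mm wide, 130 mm tall with the pens; origin under its centre
- thinner_bottle: white plastic bottle, 54 mm across, 130 mm tall; origin under its centre
- brush: paint brush lying flat; bystander
Mind the look-alikes: they are no part of the job. Of the things that look like the hex_key, the middle-sized one is meant. What is shaped like the figure but orange is not meant.

How it is judged:
On the way, in this order (a step that is already met when the one before it is completed fails the run):
1. the key stands upright in the bore, let go (horizontal distance between hex_key and bore_mouth below 0.005 m and angle between hex_key's own z axis and vertical below 0.15 rad and height (world z) of hex_key below 0.031 m and contact force between the fingers and hex_key below 0.2 N), for 0.2 s.
2. the key has dropped into the socket and is turning the screw (past 0.8 rad) (horizontal distance between hex_key and bore_mouth below 0.005 m and angle between hex_key's own z axis and vertical below 0.15 rad and height (world z) of hex_key below 0.019 m and value of joint screw above 0.8 rad), for 0.1 s.
At the end, for the whole second after the job is handed in: Screw above 1.48 rad and still; key let go, at rest in the socket (end below 19 mm height, within 5 mm of the bore axis, tilt under 0.15 rad); white figure at rest between the jaws (tilt under 0.12 rad, y 45 to 60 mm and x within 15 mm in the clamp frame, origin below 18 mm) (horizontal distance between hex_key and bore_mouth below 0.005 m and angle between hex_key's own z axis and vertical below 0.15 rad and height (world z) of hex_key below 0.019 m and contact force between the fingers and hex_key below 0.2 N and value of joint screw above 1.48 rad and velocity of joint screw below 0.05 rad/s and linear speed of each of hex_key, figure below 0.02 m/s and angle between figure's own z axis and vertical below 0.12 rad and y of figure in the frame of clamp between 0.045 and 0.06 m and x of figure in the frame of clamp between -0.015 and 0.015 m and height (world z) of figure below 0.018 m); the robot touches nothing.
It fails at once if another thing on the table is moved by more than 40 mm (distance of any of paint_jar, dark_figure, small_figure, palette, marker_basket, thinner_bottle, brush from where it was at the start of the episode above 0.04 m).
It fails at once if the white figure is tipped over (angle between figure's own z axis and vertical above 0.5 rad).
It also fails if it takes over 67 s, if anything falls off the work surface, if the arm or the gripper's body presses on something with over 40 N, if the wrist force passes 120 N, or if a joint passes its speed limit or range.

## Working session

There is one attempt and no reset: what is moved stays moved. The work goes in short steps, Python scripts to look and compute and a tool call to move; the robot and the scene stay as the last step left them, time stands still between calls to the robot, and variables do not carry over. Pictures are saved under pics/ and viewed, and the job is handed in when it is done.

Besides the shell and the picture viewer there is one more tool, called after "Emit:" as name([rows], argument=value, ...), one row to a line, values as JSON. apply_moves: Moves the arm, as the interface text tells. Its arguments: {"type":"object","properties":{"increments":{"type":"array","items":{"type":"object","properties":{"grip":{"type":"number"},"linear":{"type":"array","items":{"type":"number"}},"turn":{"type":"array","items":{"type":"number"}}}}},"grip_force":{"type":"number"}},"required":["increments"]}

```bash
ls; mkdir -p pics
python3 - <<'E'
from cell import *
import cv2
print(observe())
for n in ["side","top","wrist"]:
    p=camera_params(n);print(n,{k:__import__('numpy').round(v,4).tolist() if not isinstance(v,str) else v for k,v in p.items()})
    im=read_camera(n);cv2.imwrite(f"pics/{n}0.png",im[:,:,::-1])
E
```

```text
pics
{'time': 0.0, 'qpos': array([-1.41598699e+00,  3.42737400e-01,  1.52502251e+00,  2.25365517e-05,
        1.27541189e+00, -1.46008813e-01]), 'qvel': array([ 4.32180853e-04,  1.66871671e-03, -4.24084559e-04,  9.36705384e-04,
        5.47236886e-04,  7.81693819e-05]), 'joint_efforts': array([ 2.22794872e-03, -4.31242740e+01, -2.44216043e+01,  7.19704223e-02,
        5.60383976e-02, -1.19293009e-04]), 'tool_pos': array([ 0.15551746, -0.50100456,  0.22603544]), 'tool_rot': array([-3.14134158e+00,  1.55920732e-03, -1.26998456e+00]), 'contact_force': array([ 0.54562192,  0.87717052, -0.34127397]), 'torque': array([-0.00461402,  0.00296541, -0.0422518 ]), 'opening': 0.09159233998711658}
side {'camera_matrix': [[370.0164, 0.0, 253.3216], [0.0, 370.0164, 192.894], [0.0, 0.0, 1.0]], 'world_to_cam': [[-0.9303, -0.3669, -0.0, 0.4886], [0.2333, -0.5916, 0.7717, -0.2221], [-0.2832, 0.7179, 0.636, -0.9717], [0.0, 0.0, 0.0, 1.0]]}
top {'camera_matrix': [[420.8287, 0.0, 255.6659], [0.0, 420.8287, 199.7922], [0.0, 0.0, 1.0]], 'world_to_cam': [[-0.0037, -0.9997, 0.0223, -0.0023], [0.9964, -0.0018, 0.0853, -0.5262], [-0.0852, 0.0225, 0.9961, -1.368], [0.0, 0.0, 0.0, 1.0]]}
wrist {'camera_matrix': [[312.5482, 0.0, 259.5283], [0.0, 312.5482, 193.2782], [0.0, 0.0, 1.0]], 'hand_eye': [[1.0, 0.0003, 0.0006, 0.0006], [0.0005, -0.9611, -0.2761, -0.0753], [0.0005, 0.2761, -0.9611, -0.159], [0.0, 0.0, 0.0, 1.0]]}
```

View pics/side0.png

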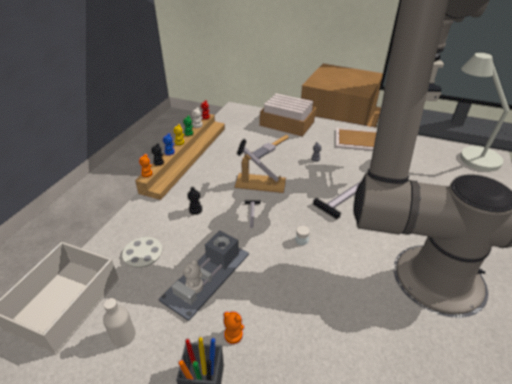

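View pics/top0.png

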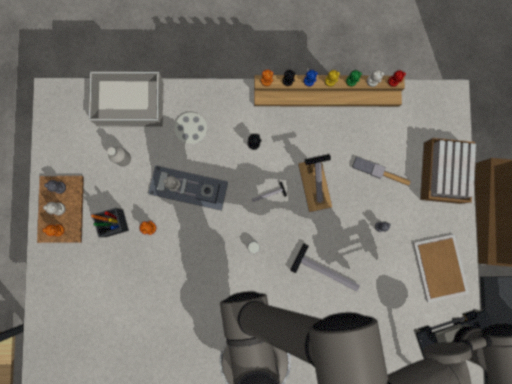

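View pics/wrist0.png

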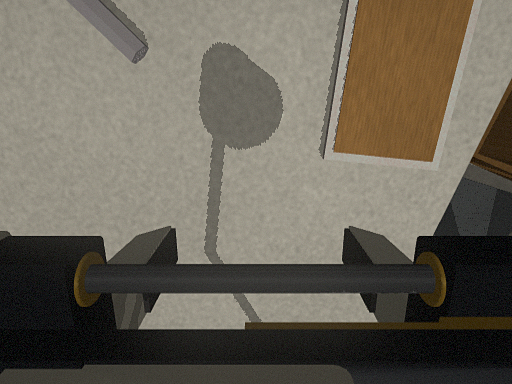

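Candidates for the key: one lying at top (268,190), which is small; the one in the wooden rest at (318,175), middle-sized; and a large one lying at (320,268). I choose the one in the rest. White figures: (172,182) in the clamp, which is the one meant; the others stand on the rack at (376,78) and on the cork board at (54,208).

```bash
cat > h.py <<'E'
import numpy as np, cv2
from cell import *
from scipy.spatial.transform import Rotation as R
def cam(n, st=None):
    p=camera_params(n);K=np.array(p["camera_matrix"])
    if "world_to_cam" in p: return K,np.linalg.inv(np.array(p["world_to_cam"]))
    T=np.eye(4);T[:3,:3]=R.from_euler('xyz',st["tool_rot"]).as_matrix();T[:3,3]=st["tool_pos"]
    return K,T@np.array(p["hand_eye"])
def ray(c,u,v):
    K,T=c; d=np.array([(u-K[0,2])/K[0,0],-(v-K[1,2])/K[1,1],-1.]); d=T[:3,:3]@d
    return T[:3,3],d/np.linalg.norm(d)
def plane(c,u,v,z):
    o,d=ray(c,u,v); return o+d*(z-o[2])/d[2]
def tri(rs):
    A=sum(np.eye(3)-np.outer(d,d) for o,d in rs); b=sum((np.eye(3)-np.outer(d,d))@o for o,d in rs)
    x=np.linalg.solve(A,b); return x,[np.linalg.norm(np.cross(x-o,d))*1e3 for o,d in rs]
def proj(c,p):
    K,T=c; q=np.linalg.inv(T)@np.append(p,1); return K[0,2]+K[0,0]*q[0]/-q[2], K[1,2]+K[1,1]*(-q[1])/-q[2]
E
python3 - <<'E'
import cv2
t=cv2.imread('pics/top0.png');s=cv2.imread('pics/side0.png')
def c(im,x,y,w,h,k): return cv2.resize(im[y:y+h,x:x+w],None,fx=k,fy=k,interpolation=cv2.INTER_CUBIC)
cv2.imwrite('pics/c1.png',c(t,290,145,80,75,7)); cv2.imwrite('pics/c2.png',c(t,140,155,100,60,7))
cv2.imwrite('pics/c3.png',c(s,220,130,80,70,7)); cv2.imwrite('pics/c4.png',c(s,150,220,110,100,6))
E
```

```text
(no output)
```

View pics/c1.png

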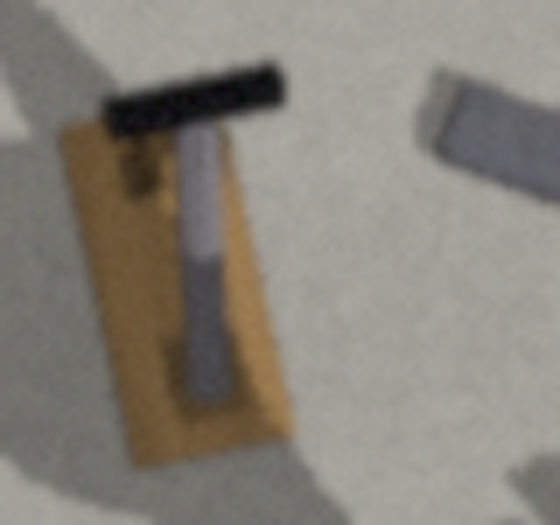

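View pics/c2.png

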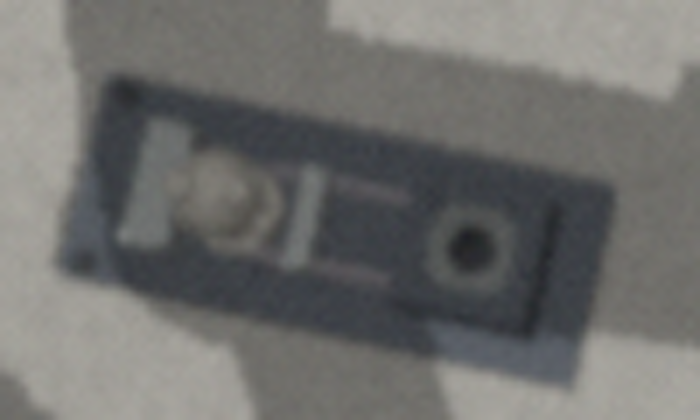

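View pics/c3.png

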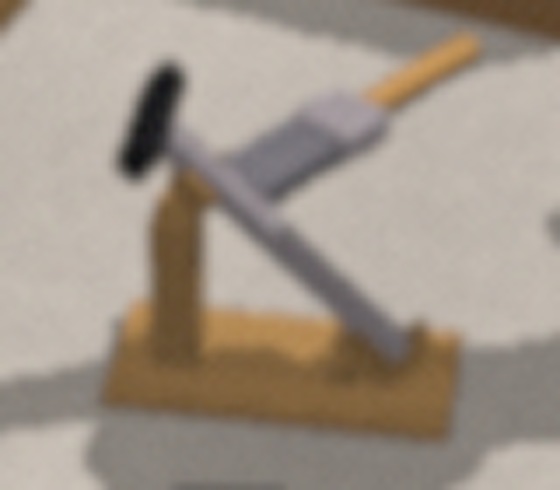

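View pics/c4.png

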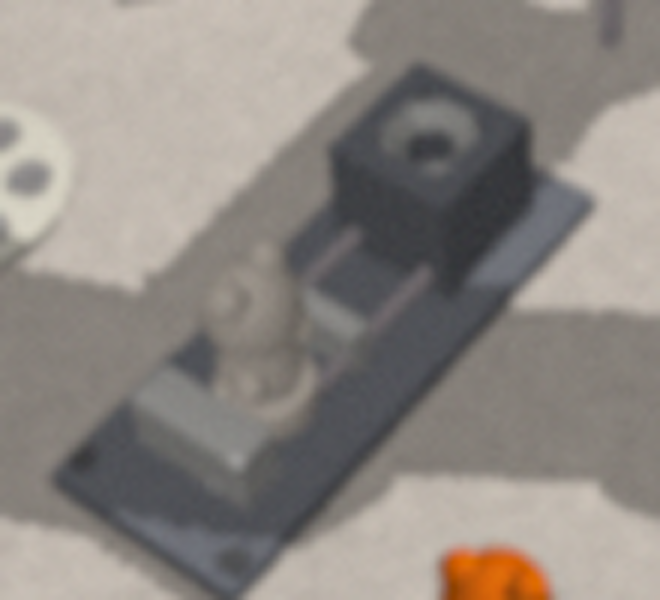

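Run:
```python
from h import *
t=cam("top");s=cam("side")
P=lambda x,y,k,ox,oy:((x+.5)/k-.5+ox,(y+.5)/k-.5+oy)
def two(a,b): return tri([ray(t,*a),ray(s,*b)])
print("bar",two(P(195,99,7,290,145),P(152,118,7,220,130)))
print("barends L",two(P(110,117,7,290,145),P(128,160,7,220,130)),two(P(280,84,7,290,145),P(172,75,7,220,130)))
print("end",two(P(208,395,7,290,145),P(400,345,7,220,130)))
print("bore",two(P(470,247,7,140,155),P(430,137,6,150,220)))
print(plane(t,*P(470,247,7,140,155),.072),plane(s,*P(430,135,6,150,220),.072))
c=[plane(t,*P(x,y,7,140,155),.012)[:2] for x,y in[(115,75),(615,185),(575,385),(60,270)]]
print(np.round(c,4),np.mean(c,0)); 
for i,j in[(0,1),(3,2),(0,3),(1,2)]:
  d=np.array(c[j])-c[i];print(np.hypot(*d),np.degrees(np.arctan2(d[1],d[0])))
b=[plane(t,*P(x,y,7,290,145),.005)[:2] for x,y in[(65,130),(225,125),(290,437),(137,465)]]
print(np.round(b,4)); 
for i,j in[(0,3),(1,2),(3,2)]:
  d=np.array(b[j])-b[i];print(np.hypot(*d),np.degrees(np.arctan2(d[1],d[0])))
print("jar",plane(t,254,246,.04),"dark",plane(t,254,141,.05))
```

```text
bar (array([ 0.64165803, -0.18985979,  0.14325139]), [np.float64(0.34372391548303993), np.float64(0.34372391548291703)])
barends L (array([ 0.63523689, -0.15178571,  0.14465977]), [np.float64(2.20750989392001), np.float64(2.2075098939199878)]) (array([ 0.64772271, -0.22723143,  0.14382076]), [np.float64(0.1452128995071526), np.float64(0.1452128995071104)])
end (array([ 0.52264191, -0.21333827,  0.02779981]), [np.float64(1.3341139628053573), np.float64(1.3341139628052312)])
bore (array([0.55484742, 0.15369968, 0.06875972]), [np.float64(0.546773843314346), np.float64(0.5467738433144973)])
[0.5539767  0.15319907 0.072     ] [0.55443856 0.15541654 0.072     ]
[[0.6432 0.3281]
 [0.5902 0.0901]
 [0.4947 0.1088]
 [0.5498 0.3525]] [0.56947946 0.21985652]
0.24384318247861056 -102.54944382646246
0.24981796628149938 -102.74346040144306
0.09646422846078573 165.3599929415673
0.09727693138806617 168.89635560324672
[[ 0.6517 -0.1505]
 [ 0.6542 -0.2281]
 [ 0.503  -0.2568]
 [ 0.4897 -0.183 ]]
0.1652272939766426 -168.65452546732448
0.15389182281971547 -169.2601252975231
0.07492125825140562 -79.8050462310659
jar [0.374821   0.00262094 0.04      ] dark [0.71722956 0.00165911 0.05      ]
```

The close crop confirms the middle key: it sits in the rest with its crossbar at top pixel (318,159). The working end is at (320,201) and the bore mouth at (207,190). Triangulated, the bar is at z=0.143 and the bore at about z=0.07, both consistent with the text. I'll move above the rest for a wrist view.

Emit:
apply_moves([
  {"grip": 1,"linear": [30,20,10],"turn": [0,0,0]},
  {"grip": 1,"linear": [70,55,30],"turn": [0,0,-0.2]},
  {"grip": 1,"linear": [110,90,50],"turn": [0,0,-0.4]},
  {"grip": 1,"linear": [150,125,60],"turn": [0,0,-0.6]},
  {"grip": 1,"linear": [190,160,60],"turn": [0,0,-0.8]},
  {"grip": 1,"linear": [230,195,60],"turn": [0,0,-1.1]},
  {"grip": 1,"linear": [270,230,60],"turn": [0,0,-1.1]},
  {"grip": 1,"linear": [310,265,60],"turn": [0,0,-1.1]},
  {"grip": 1,"linear": [345,290,60],"turn": [0,0,-1.1]},
  {"grip": 1,"linear": [345,290,60],"turn": [0,0,-1.1]},
])

```text
time: 1.15
tool_pos: [0.5029, -0.2084, 0.2863]
tool_rot: [-3.141, 0.001, -1.382]
contact_force: [-0.1, 0.1, -1.0]
opening: 0.092
```

Run:
```python
from h import *
import pickle
st=observe();im=read_camera("wrist");cv2.imwrite("pics/w1.png",im[:,:,::-1]);pickle.dump(st,open("w1.pkl","wb"))
print(st)
```

```text
{'time': 1.15, 'qpos': array([-5.34145277e-01,  3.39927489e-01,  1.36198604e+00,  9.87752848e-04,
        1.43994230e+00,  8.47686901e-01]), 'qvel': array([ 0.35297728,  0.20042582, -0.27914005, -0.02719765,  0.09662472,
        0.35543576]), 'joint_efforts': array([ -0.05810312, -45.71996212, -25.34863114,   0.40943521,
        -0.13504014,  -0.05137362]), 'tool_pos': array([ 0.50293507, -0.20835912,  0.28632335]), 'tool_rot': array([-3.14114202e+00,  9.08405865e-04, -1.38196099e+00]), 'contact_force': array([-0.09375441,  0.14497814, -1.04333369]), 'torque': array([ 0.01304901, -0.00714193, -0.01754293]), 'opening': 0.09197844573595387}
```

View pics/w1.png

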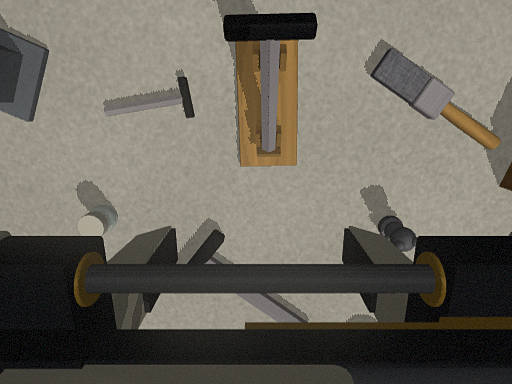

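Emit:
apply_moves([
  {"grip": 1,"linear": [0,0,0],"turn": [0,0,0]},
  {"grip": 1,"linear": [0,0,0],"turn": [0,0,0]},
])

```text
time: 1.4
tool_pos: [0.4999, -0.2119, 0.2865]
tool_rot: [3.141, 0.0, -1.385]
contact_force: [0.2, 0.1, -0.6]
opening: 0.0917
```

Run:
```python
from h import *
import pickle
st=observe();im=read_camera("wrist");cv2.imwrite("pics/w2.png",im[:,:,::-1]);pickle.dump(st,open("w2.pkl","wb"))
print(st['tool_pos'],st['tool_rot'],st['qpos'],abs(st['qvel']).max())
```

```text
[ 0.49989364 -0.21187208  0.28645984] [ 3.14058539e+00  8.23840324e-05 -1.38546492e+00] [-5.41707187e-01  3.37523537e-01  1.36511349e+00 -6.13190951e-04
  1.43976298e+00  8.43838059e-01] 0.018954595490546913
```

Emit:
apply_moves([
  {"grip": 1,"linear": [40,10,0],"turn": [0,0,0]},
  {"grip": 1,"linear": [80,20,0],"turn": [0,0,0]},
  {"grip": 1,"linear": [80,20,0],"turn": [0,0,0]},
  {"grip": 1,"linear": [80,20,0],"turn": [0,0,0]},
  {"grip": 1,"linear": [80,20,0],"turn": [0,0,0]},
])

```text
time: 1.95
tool_pos: [0.5795, -0.1925, 0.2869]
tool_rot: [3.141, -0.0, -1.387]
contact_force: [-0.1, 0.0, 0.1]
opening: 0.0917
```

Run:
```python
from h import *
import pickle
st=observe();im=read_camera("wrist");cv2.imwrite("pics/w3.png",im[:,:,::-1]);pickle.dump(st,open("w3.pkl","wb"))
print(st['tool_pos'],st['tool_rot'],st['qpos'],abs(st['qvel']).max())
a=cv2.imread('pics/w2.png')[0:180,210:330]
cv2.imwrite('pics/w2c.png',cv2.resize(a,None,fx=3.3,fy=3.3,interpolation=cv2.INTER_CUBIC))
```

```text
[ 0.5794615  -0.19245952  0.28692738] [ 3.14111549e+00 -1.66468646e-04 -1.38682032e+00] [-4.45907917e-01  4.71056576e-01  1.15916124e+00 -4.16321194e-04
  1.51166237e+00  9.40937108e-01] 0.011533652839494058
```

View pics/w2c.png

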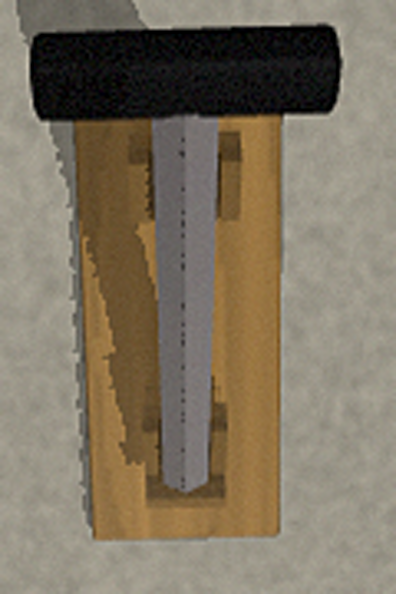

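View pics/w3.png

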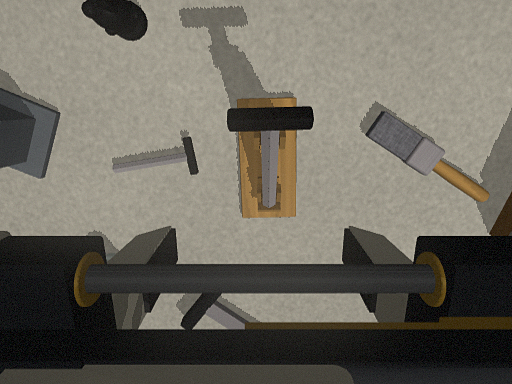

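Run:
```python
import cv2,numpy as np
a=cv2.imread('pics/w3.png')[95:225,215:325]
cv2.imwrite('pics/w3c.png',cv2.resize(a,None,fx=4.4,fy=4.4,interpolation=cv2.INTER_CUBIC))
for n,(y0,y1,x0,x1) in{'w2':(5,40,210,330),'w3':(98,135,215,325)}.items():
    im=cv2.imread(f'pics/{n}.png')[y0:y1,x0:x1]; m=(im.max(2)<45).astype(np.uint8)
    k,l,s,c=cv2.connectedComponentsWithStats(m); i=1+s[1:,4].argmax()
    cs,_=cv2.findContours((l==i).astype(np.uint8),0,2); r=cv2.minAreaRect(cs[0]); print(n,c[i]+[x0,y0],(r[0][0]+x0,r[0][1]+y0),r[1:],s[i][:2]+[x0,y0],s[i][2:])
```

```text
w2 [265.55596708  21.52757202] (265.58179473876953, 21.57676887512207) ((26.700838088989258, 93.2704849243164), 88.18170166015625) [219   8] [  94   29 2430]
w3 [269.92808399 118.40524934] (269.947811126709, 118.32975578308105) ((22.957542419433594, 86.14544677734375), 88.21009063720703) [227 107] [  87   24 1905]
```

View pics/w3c.png

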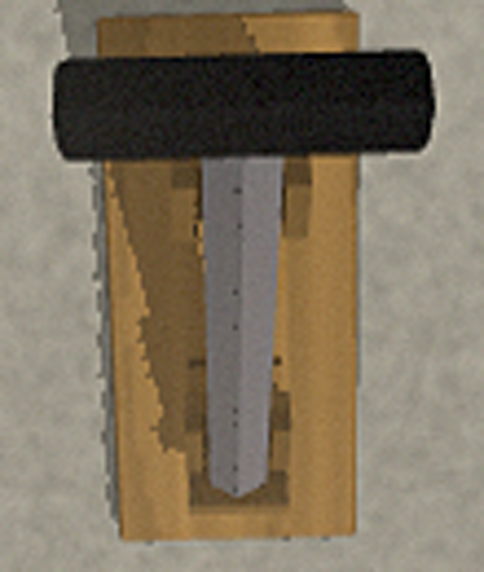

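Run:
```python
from h import *
import pickle
c2=cam("wrist",pickle.load(open("w2.pkl","rb")));c3=cam("wrist",pickle.load(open("w3.pkl","rb")))
P=lambda x,y,k,ox,oy:((x+.5)/k-.5+ox,(y+.5)/k-.5+oy)
t=cam("top");s=cam("side")
b,e=tri([ray(c2,265.6,21.5),ray(c3,269.9,118.4)]);print("bar",b,e)
b,e=tri([ray(c2,265.6,21.5),ray(c3,269.9,118.4),ray(t,317.9,159.1),ray(s,241.7,146.9)]);print("bar4",b,e)
p,e=tri([ray(c2,*P(186,490,3.3,210,0)),ray(c3,*P(237,494,4.4,215,95))]);print("tip ridge",p,e)
for c,pts in((c2,[P(33,77,3.3,210,0),P(340,68,3.3,210,0)]),(c3,[P(55,107,4.4,215,95),P(433,100,4.4,215,95)])):
    q=[plane(c,*x,.144) for x in pts]; d=q[1]-q[0]; print("barend",q,np.linalg.norm(d),np.degrees(np.arctan2(d[1],d[0]))+90)
d=b-p;print(np.degrees(np.arctan2(d[1],d[0])))
```

```text
bar [ 0.64204909 -0.19107351  0.14362175] [np.float64(0.08020082888396735), np.float64(0.0802008288839448)]
bar4 [ 0.64161955 -0.19136574  0.14077647] [np.float64(1.112448108885482), np.float64(0.35332164809325367), np.float64(1.1171788099241298), np.float64(0.35263097426489814)]
tip ridge [ 0.51956291 -0.21689401  0.03222853] [np.float64(0.2831720495652154), np.float64(0.2831720495651901)]
barend [array([ 0.63348941, -0.15205223,  0.144     ]), array([ 0.65037481, -0.23086639,  0.144     ])] 0.0806026589139443 12.092429628245313
barend [array([ 0.63425988, -0.15165889,  0.144     ]), array([ 0.65042479, -0.23077418,  0.144     ])] 0.08074982295780204 11.547782156961034
11.813182820086839
```

Run:
```python
import numpy as np
from scipy.optimize import least_squares
q=np.array([[-1.41598699,.3427374,1.52502251,1.27541],[-.541707,.3375235,1.3651135,1.439763],[-.4459079,.4710566,1.1591612,1.5116624]])
p=np.array([[.15551746,-.50100456,.22603544],[.49989364,-.21187208,.28645984],[.5794615,-.19245952,.28692738]])
for i in range(3):
    c,s=np.cos(q[i,0]),np.sin(q[i,0]); print(c*p[i,0]+s*p[i,1], -s*p[i,0]+c*p[i,1])
rr=[np.cos(q[i,0])*p[i,0]+np.sin(q[i,0])*p[i,1] for i in range(3)]
f=lambda v:np.concatenate([[v[2]+v[0]*np.sin(q[i,1])+v[1]*np.sin(q[i,1]+q[i,2])-rr[i], v[3]+v[0]*np.cos(q[i,1])+v[1]*np.cos(q[i,1]+q[i,2])-p[i,2]] for i in range(3)])
r=least_squares(f,[.35,.35,0,0]);print(r.x,r.fun)
```

```text
0.5189925246225825 0.0764068641649643
0.537564875459279 0.0762065237917714
0.6058048532647642 0.0762677951807822
[ 0.56145648  0.3859628  -0.03467337 -0.19095506] [ 0.00408982 -0.001129   -0.00369791  0.00162458 -0.00039191 -0.00049558]
```

Emit:
apply_moves([
  {"grip": 1,"linear": [0,0,0],"turn": [0.28,-1.4,0]},
  {"grip": 1,"linear": [0,0,0],"turn": [0.57,-2.8,0]},
  {"grip": 1,"linear": [0,0,0],"turn": [0.86,-4.2,0]},
  {"grip": 1,"linear": [0,0,0],"turn": [1.15,-5.6,0]},
  {"grip": 1,"linear": [0,0,0],"turn": [1.53,-7.34,0]},
  {"grip": 1,"linear": [0,0,0],"turn": [1.53,-7.34,0]},
  {"grip": 1,"linear": [0,0,0],"turn": [1.53,-7.34,0]},
  {"grip": 1,"linear": [0,0,0],"turn": [1.53,-7.34,0]},
])

```text
time: 2.8
tool_pos: [0.5801, -0.1922, 0.2875]
tool_rot: [-2.357, 0.013, -1.381]
contact_force: [0.5, -0.3, -0.2]
opening: 0.0916
```

Run:
```python
from h import *
st=observe();print(st)
```

```text
{'time': 2.8, 'qpos': array([-0.7611164 ,  0.20343265,  1.81429596,  0.89590892,  0.8378512 ,
        0.09755885]), 'qvel': array([ 0.02067867,  0.00971168, -0.02901983, -0.00076567,  0.00073292,
       -0.00171101]), 'joint_efforts': array([ -0.48403937, -35.48689485, -23.45529377,   2.58122161,
        -0.23116219,  -0.12081879]), 'tool_pos': array([ 0.58009317, -0.19215361,  0.28748917]), 'tool_rot': array([-2.35743237,  0.01308635, -1.38084309]), 'contact_force': array([ 0.51787183, -0.33002754, -0.16415075]), 'torque': array([-0.06968199,  0.40338178,  0.06693015]), 'opening': 0.09156932333821717}
```

```bash
cat > kin.py <<'E'
import numpy as np
from scipy.optimize import least_squares
from scipy.spatial.transform import Rotation as R
Q=np.array([[-1.41598699,.3427374,1.52502251,2e-5,1.27541189,-.146008813],[-.541707,.3375235,1.3651135,-.000613,1.439763,.843838],[-.4459079,.4710566,1.1591612,-.000416,1.5116624,.940937],[-0.7611164,0.20343265,1.81429596,0.89590892,0.8378512,0.09755885]])
P=np.array([[.15551746,-.50100456,.22603544],[.49989364,-.21187208,.28645984],[.5794615,-.19245952,.28692738],[0.58009317,-0.19215361,0.28748917]])
E=np.array([[-3.14134158,.00155920732,-1.26998456],[3.14058539,8.2e-5,-1.38546],[3.1411,-.00017,-1.38682],[-2.35743237,0.01308635,-1.38084309]])
def rz(a):return R.from_euler('z',a).as_matrix()
def ry(a):return R.from_euler('y',a).as_matrix()
def fk(q,v,s4=1,s6=1,y0=0):
    r0,off,h,a,e,b,c=v
    R1=rz(q[0]);R2=R1@ry(q[1]);R3=R2@ry(q[2]);R4=R3@rz(s4*q[3]);R5=R4@ry(q[4]);R6=R5@rz(s6*q[5]+y0)
    return R1@[r0,off,h]+R2@[0,0,a]+R3@[e,0,b]+R5@[0,0,c],R6
def fit(s4):
    f=lambda v:np.concatenate([np.append(fk(q,v,s4)[0]-p,0) for q,p in zip(Q,P)])
    f2=lambda v:np.append(f(v),(v-v0)*1e-3)
    return least_squares(f2,v0)
v0=np.array([0,.076,.3,.4,0,.4,.25])
if __name__=="__main__":
    for s4 in(1,-1):
        r=fit(s4);print(s4,r.x.round(4),(r.fun*1e3).round(2))
        for q,e in zip(Q,E):
            for s6 in(1,-1):
                d=fk(q,r.x,s4,s6)[1].T@R.from_euler('xyz',e).as_matrix();print(s6,R.from_matrix(d).as_rotvec().round(3))
E
python3 kin.py
```

```text
1 [0.     0.0764 0.2229 0.5062 0.0465 0.3796 0.3181] [-0.    0.    0.    0.    0.   -0.   -0.    0.   -0.    0.    0.    0.
  0.   -0.   -0.    0.    0.    0.   -0.08  0.11  0.05 -0.02  0.07]
1 [ 0.    -0.    -3.142]
-1 [-0.    0.    2.85]
1 [-0.    -0.     3.142]
-1 [ 0.     0.    -1.454]
1 [-0.    -0.     3.142]
-1 [-0.    0.   -1.26]
1 [ 0.    -0.     3.142]
-1 [-0.     0.    -2.946]
-1 [ 0.7194  0.0926  0.0907 -0.0553 -0.0116 -0.1346 -0.2061] [ 2.480e+01 -5.370e+01  6.909e+01  0.000e+00  3.567e+01 -2.450e+00
 -1.271e+01  0.000e+00 -3.365e+01  3.412e+01 -1.990e+01  0.000e+00
 -6.523e+01 -5.230e+00 -3.648e+01  0.000e+00  7.200e-01  2.000e-02
 -2.100e-01 -4.600e-01 -1.000e-02 -5.300e-01 -4.600e-01]
1 [ 0.    -0.    -3.142]
-1 [-0.    0.    2.85]
1 [-1.000e-03 -1.000e-03  3.141e+00]
-1 [ 0.000e+00  1.000e-03 -1.454e+00]
1 [-1.000e-03 -1.000e-03  3.142e+00]
-1 [-0.00e+00  1.00e-03 -1.26e+00]
1 [-0.135 -1.383 -1.496]
-1 [-0.    -1.356 -1.334]
```

```bash
cat >> kin.py <<'E'
V=fit(1).x
LO=np.array([-2.53,-.77,.04,-1,.28,-3.11]);HI=np.array([2.53,2.02,2.7,4.14,2.66,3.11])
def FK(q): return fk(q,V,1,1,np.pi)
def IK(p,Rm,q0):
    def f(q):
        a,B=FK(q); return np.concatenate([(a-p)*10,R.from_matrix(B.T@Rm).as_rotvec(),np.clip(LO+.02-q,0,None)+np.clip(q-HI+.02,0,None)])
    r=least_squares(f,q0); return r.x,np.abs(r.fun).max()
def tool(yk,tilt):  # key yaw yk (deg), tool tilt outward from down along key azimuth
    return rz(np.radians(yk))@ry(-np.radians(tilt))@R.from_euler('xyz',[np.pi,0,-np.pi/2]).as_matrix()
E
python3 - <<'E'
from kin import *
E0=np.array([.5265,-.2152,.0249]);u=np.array([.692,.1447,.707])
q0=Q[3]
for tilt in(0,10,20):
  for s in(.065,.08):
    Rm=tool(11.8,tilt);p=E0+s*u+Rm[:,2]*.019
    q,e=IK(p,Rm,q0);print("grasp",tilt,s,p.round(4),q.round(2),round(e,4))
    for az in(-20,0,11.8,25,40):
      Rm=tool(az,tilt+45)
      for zz in(.026,.085):
        p=np.array([.5545,.154,zz+s])+Rm[:,2]*.019
        best=min((IK(p,Rm,np.array([.1,.5,1.5,j4,.8,j6])) for j4 in(-.5,0,.5,2.5) for j6 in(-1,0,1,2)),key=lambda x:x[1])
        print("  place",az,zz,best[0].round(2),round(best[1],4))
E
```

```text
grasp 0 0.065 [ 0.5715 -0.2058  0.0519] [-0.47  0.67  1.49  0.    0.98  0.89] 0.0
  place -20 0.026 [ 0.35  0.55  2.14  4.14  0.51 -2.01] 0.0802
  place -20 0.085 [ 0.36  0.41  1.93 -1.04  0.51 -3.11] 0.1202
  place 0 0.026 [ 0.22  0.51  2.19  3.59  0.36 -1.84] 0.0
  place 0 0.085 [ 0.24  0.38  2.16  3.89  0.28 -2.13] 0.0354
  place 11.8 0.026 [ 0.1   0.5   2.22  2.93  0.36 -1.45] 0.0
  place 11.8 0.085 [ 0.08  0.37  2.21  2.76  0.28 -1.29] 0.0449
  place 25 0.026 [-0.03  0.5   2.21  2.28  0.44 -1.11] 0.0
  place 25 0.085 [-0.03  0.36  2.16  1.88  0.34 -0.67] 0.0
  place 40 0.026 [-0.15  0.52  2.14  1.74  0.57 -0.88] 0.0
  place 40 0.085 [-0.15  0.39  2.1   1.46  0.56 -0.55] 0.0
grasp 0 0.08 [ 0.5819 -0.2036  0.0625] [-0.46  0.67  1.46  0.    1.02  0.9 ] 0.0
  place -20 0.026 [ 0.34  0.52  2.15  4.15  0.49 -2.03] 0.0934
  place -20 0.085 [ 0.36  0.39  1.93 -1.04  0.52 -3.12] 0.1015
  place 0 0.026 [ 0.22  0.47  2.18  3.65  0.32 -1.9 ] 0.0
  place 0 0.085 [ 0.25  0.35  2.15  4.05  0.27 -2.29] 0.0434
  place 11.8 0.026 [ 0.1   0.46  2.21  2.89  0.32 -1.41] 0.0
  place 11.8 0.085 [ 0.07
[... 2297 characters left out ...]
2.01  0.98 -1.26] 0.0
grasp 20 0.08 [ 0.5882 -0.2023  0.0636] [-0.58  0.57  1.73  0.42  0.64  0.47] 0.0
  place -20 0.026 [ 0.49  0.7   2.18  4.1   0.97 -1.81] 0.0
  place -20 0.085 [ 0.48  0.55  2.19  4.13  0.89 -1.93] 0.0292
  place 0 0.026 [ 0.26  0.69  2.35  3.41  1.03 -1.6 ] 0.0
  place 0 0.085 [ 0.26  0.5   2.33  3.46  0.84 -1.68] 0.0
  place 11.8 0.026 [ 0.08  0.69  2.4   3.01  1.08 -1.56] 0.0
  place 11.8 0.085 [ 0.08  0.49  2.38  2.99  0.86 -1.52] 0.0
  place 25 0.026 [-0.12  0.69  2.38  2.56  1.07 -1.53] 0.0
  place 25 0.085 [-0.12  0.49  2.36  2.48  0.9  -1.38] 0.0
  place 40 0.026 [-0.28  0.69  2.29  2.09  1.05 -1.41] 0.0
  place 40 0.085 [-0.28  0.52  2.27  1.98  0.96 -1.21] 0.0
```

```bash
cat > path.py <<'E'
from kin import *
E0=np.array([.5265,-.2152,.0249]);u=np.array([.692,.1447,.707])
B=np.array([.5545,.154])
def pose(end,yk,ktilt,tg,s):  # key end pos, yaw, key tilt from vertical deg, tool-tilt at 45deg key
    Rm=tool(yk,tg+45-ktilt); a=np.radians(ktilt);y=np.radians(yk)
    d=np.array([np.sin(a)*np.cos(y),np.sin(a)*np.sin(y),np.cos(a)])
    return np.array(end)+s*d+.019*Rm[:,2],Rm
E
python3 - <<'E'
from path import *
s=.075
for tg in(-10,0,10,20):
  for az in(40,60,75,90,110):
    q=Q[3];out=[]
    W=[(E0,11.8,45),(E0+[0,0,.1],11.8,45),(E0+[0,0,.15],11.8,45)]
    for k in np.linspace(0,1,9)[1:]: W.append(((1-k)*(E0+[0,0,.15])+k*np.array([B[0],B[1],.15]),11.8+(az-11.8)*k,45))
    for k in np.linspace(0,1,6)[1:]: W.append((np.array([B[0],B[1],.15-.04*k]),az,45*(1-k)))
    for z in(.085,.06,.026): W.append((np.array([*B,z]),az,0))
    jm=0;em=0;j5=9
    for i,w in enumerate(W):
        p,Rm=pose(*w,tg,s);q2,e=IK(p,Rm,q)
        if i>2: jm=max(jm,abs(q2-q).max())
        em=max(em,e);q=q2;j5=min(j5,q[4])
    print(tg,az,q.round(2),"maxjump",jm.round(2),"err",em.round(4),"minj5",j5.round(2))
E
```

```text
-10 40 [-0.08  0.46  2.03  1.17  0.45 -0.24] maxjump 0.41 err 0.0 minj5 0.45
-10 60 [-0.15  0.51  1.91  0.95  0.71 -0.37] maxjump 0.31 err 0.0 minj5 0.71
-10 75 [-0.17  0.57  1.8   0.82  0.9  -0.48] maxjump 0.23 err 0.0 minj5 0.9
-10 90 [-0.17  0.63  1.67  0.7   1.08 -0.58] maxjump 0.18 err 0.0 minj5 1.08
-10 110 [-0.14  0.71  1.49  0.55  1.3  -0.74] maxjump 0.17 err 0.0 minj5 1.22
0 40 [-0.15  0.5   2.14  1.7   0.56 -0.83] maxjump 0.53 err 0.0 minj5 0.56
0 60 [-0.24  0.56  1.99  1.24  0.8  -0.72] maxjump 0.32 err 0.0 minj5 0.8
0 75 [-0.25  0.62  1.84  1.01  0.99 -0.71] maxjump 0.23 err 0.0 minj5 0.99
0 90 [-0.24  0.68  1.68  0.84  1.17 -0.74] maxjump 0.18 err 0.0 minj5 1.0
0 110 [-0.19  0.78  1.46  0.66  1.42 -0.82] maxjump 0.16 err 0.0 minj5 1.0
10 40 [-0.22  0.58  2.23  1.98  0.79 -1.19] maxjump 0.52 err 0.0 minj5 0.58
10 60 [-0.31  0.63  2.04  1.44  0.94 -0.99] maxjump 0.31 err 0.0 minj5 0.8
10 75 [-0.32  0.69  1.87  1.16  1.1  -0.9 ] maxjump 0.23 err 0.0 minj5 0.8
10 90 [-0.3   0.75  1.68  0.95  1.29 -0.87] maxjump 0.17 err 0.0 minj5 0.8
10 110 [-0.24  0.85  1.43  0.75  1.54 -0.89] maxjump 0.15 err 0.0 minj5 0.8
20 40 [-0.28  0.7   2.29  2.1   1.05 -1.42] maxjump 0.52 err 0.0 minj5 0.58
20 60 [-0.37  0.73  2.07  1.56  1.11 -1.19] maxjump 0.31 err 0.0 minj5 0.63
20 75 [-0.37  0.77  1.88  1.26  1.24 -1.06] maxjump 0.22 err 0.0 minj5 0.63
20 90 [-0.34  0.84  1.68  1.05  1.41 -0.98] maxjump 0.17 err 0.0 minj5 0.63
20 110 [-0.27  0.94  1.4   0.83  1.66 -0.94] maxjump 0.16 err 0.0 minj5 0.63
```

```bash
cat >> path.py <<'E'
def inc(p,Rm,st):
    R0=R.from_euler('xyz',st['tool_rot']).as_matrix()
    return ((np.array(p)-st['tool_pos'])*1e3).round(1),(R.from_matrix(Rm@R0.T).as_rotvec()*180/np.pi/6).round(2)
E
python3 - <<'E'
from path import *; from cell import observe
st=observe();p,Rm=pose(E0,11.8,45,10,.075);print(p)
print(inc(p-Rm[:,2]*.11,Rm,st),inc(p,Rm,st))
E
```

```text
[ 0.58164187 -0.20368026  0.05922166]
(array([ -17.1,  -15.4, -119.9]), array([-1.26,  5.68,  0.19])) (array([   1.5,  -11.5, -228.3]), array([-1.26,  5.68,  0.19]))
```

Emit:
apply_moves([
  {"grip": 1,"linear": [-6,-5,-10],"turn": [-0.3,1.42,0.05]},
  {"grip": 1,"linear": [-9,-8,-30],"turn": [-0.6,2.8,0.1]},
  {"grip": 1,"linear": [-12,-11,-60],"turn": [-0.95,4.2,0.15]},
  {"grip": 1,"linear": [-15,-14,-90],"turn": [-1.26,5.6,0.19]},
  {"grip": 1,"linear": [-17,-15.4,-115],"turn": [-1.26,5.68,0.19]},
  {"grip": 1,"linear": [-17,-15.4,-120],"turn": [-1.26,5.68,0.19]},
  {"grip": 1,"linear": [-17,-15.4,-120],"turn": [-1.26,5.68,0.19]},
  {"grip": 1,"linear": [-17,-15.4,-120],"turn": [-1.26,5.68,0.19]},
])

```text
time: 3.6
tool_pos: [0.564, -0.2074, 0.1684]
tool_rot: [-2.964, 0.0, -1.365]
contact_force: [0.8, 0.4, 0.1]
opening: 0.0916
```

Run:
```python
from path import *; from h import *
st=observe();p,Rm=pose(E0,11.8,45,10,.075);print(st['tool_pos'],st['qpos'].round(2))
print(inc(p-Rm[:,2]*.11,Rm,st),inc(p,Rm,st))
cv2.imwrite("pics/w4.png",read_camera("wrist")[:,:,::-1]); 
c=cam("wrist",st)
for s in(0,.045,.075,.11,.168): print(s,np.round(proj(c,E0+s*u),1))
```

```text
[ 0.56404701 -0.20735066  0.16837266] [-0.54  0.45  1.54  0.14  1.03  0.75]
(array([-1.1, -0.2, -0.8]), array([-0.01,  0.03, -0.  ])) (array([  17.6,    3.7, -109.2]), array([-0.01,  0.03, -0.  ]))
0 [259.2 244.3]
0.045 [259.1 219.4]
0.075 [259.  199.2]
0.11 [258.9 170.4]
0.168 [258.7 104.8]
```

View pics/w4.png

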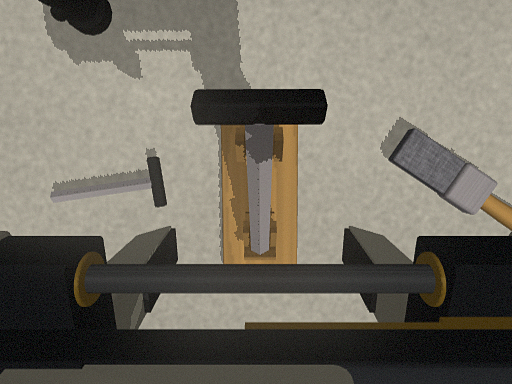

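The key is centred between the fingers: shaft at column 259, bar at (259,105), as projected. I'll descend and grip.

Emit:
apply_moves([
  {"grip": 1,"linear": [5,1,-30],"turn": [0,0,0]},
  {"grip": 1,"linear": [11,2,-65],"turn": [0,0,0]},
  {"grip": 1,"linear": [15,3,-95],"turn": [0,0,0]},
  {"grip": 1,"linear": [17.5,3.7,-109],"turn": [0,0,0]},
  {"grip": 1,"linear": [17.5,3.7,-109],"turn": [0,0,0]},
  {"grip": 0,"linear": [17.5,3.7,-109],"turn": [0,0,0]},
  {"grip": 0,"linear": [17.5,3.7,-109],"turn": [0,0,0]},
  {"grip": 0,"linear": [17.5,3.7,-109],"turn": [0,0,0]},
  {"grip": 0,"linear": [17.5,3.7,-109],"turn": [0,0,0]},
  {"grip": 0,"linear": [17.5,3.7,-109],"turn": [0,0,0]},
], grip_force=50)

```text
time: 4.65
tool_pos: [0.5812, -0.2033, 0.0583]
tool_rot: [-2.965, 0.001, -1.364]
contact_force: [-0.3, -0.2, -0.5]
opening: 0.0566
```

Emit:
apply_moves([
  {"grip": 0,"linear": [0,0,0],"turn": [0,0,0]},
  {"grip": 0,"linear": [0,0,0],"turn": [0,0,0]},
  {"grip": 0,"linear": [0,0,0],"turn": [0,0,0]},
  {"grip": 0,"linear": [0,0,0],"turn": [0,0,0]},
  {"grip": 0,"linear": [0,0,0],"turn": [0,0,0]},
  {"grip": 0,"linear": [0,0,0],"turn": [0,0,0]},
])

```text
time: 5.25
tool_pos: [0.5811, -0.2035, 0.0577]
tool_rot: [-2.966, 0.001, -1.364]
contact_force: [-0.2, -2.2, -0.7]
opening: 0.0173
```

Emit:
apply_moves([
  {"grip": 0,"linear": [0,0,5],"turn": [0,0,0]},
  {"grip": 0,"linear": [0,0,20],"turn": [0,0,0]},
  {"grip": 0,"linear": [0,0,45],"turn": [0,0,0]},
  {"grip": 0,"linear": [0,0,75],"turn": [0,0,0]},
  {"grip": 0,"linear": [0,0,110],"turn": [0,0,0]},
  {"grip": 0,"linear": [0,0,140],"turn": [0,0,0]},
  {"grip": 0,"linear": [0,0,160],"turn": [0,0,0]},
  {"grip": 0,"linear": [0,0,160],"turn": [0,0,0]},
  {"grip": 0,"linear": [0,0,160],"turn": [0,0,0]},
])

```text
time: 6.15
tool_pos: [0.5804, -0.2027, 0.2168]
tool_rot: [-2.967, 0.003, -1.364]
contact_force: [-0.8, 0.6, -4.5]
opening: 0.0173
```

Run:
```python
from path import *; from h import *
st=observe();print(st)
cv2.imwrite("pics/w5.png",read_camera("wrist")[:,:,::-1]);cv2.imwrite("pics/s5.png",read_camera("side")[:,:,::-1]) 
p,Rm=pose(E0+[0,0,.16],11.8,45,10,.075);print(p)
for k in(.33,.66,1):
  # waypoint: tool target with key yaw->75 , end at B short
  e=(1-k)*(E0+[0,0,.16])+k*np.array([B[0],B[1]-.1,.185]); y=11.8+(75-11.8)*k
  p,Rm=pose(e,y,45,10,.075);print(k,p,inc(p,Rm,st))
```

```text
{'time': 6.15, 'qpos': array([-0.5224    ,  0.43379966,  1.42442165,  0.12916365,  1.15770775,
        0.79714102]), 'qvel': array([-0.0019245 ,  0.02501827,  0.02543064, -0.00069088, -0.00017226,
       -0.00116219]), 'joint_efforts': array([ 3.66799207e-02, -5.29810524e+01, -2.81185627e+01,  7.99255259e-01,
       -8.13734829e-01,  1.72756246e-02]), 'tool_pos': array([ 0.58042904, -0.20272637,  0.21676482]), 'tool_rot': array([-2.96703148,  0.00302571, -1.3637395 ]), 'contact_force': array([-0.84584713,  0.60649311, -4.51898499]), 'torque': array([-0.09351162,  0.27441079, -0.0206005 ]), 'opening': 0.017319852472100748}
[ 0.58164187 -0.20368026  0.21922166]
0.33 [ 0.58316761 -0.09596742  0.21925466] (array([  2.7, 106.8,   2.5]), array([-0.03, -0.01,  3.47]))
0.66 [0.57847827 0.00776214 0.21928766] (array([ -2. , 210.5,   2.5]), array([-0.03, -0.02,  6.94]))
1 [0.56907988 0.10841285 0.21932166] (array([-11.3, 311.1,   2.6]), array([-0.02, -0.02, 10.52]))
```

View pics/w5.png

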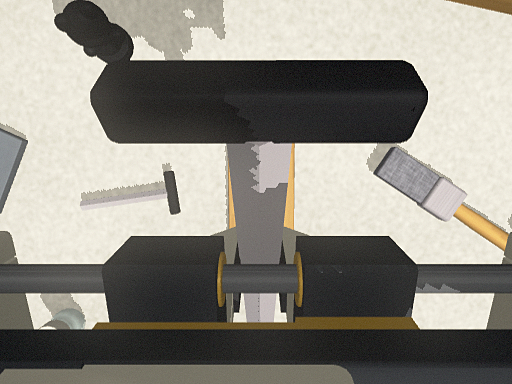

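View pics/s5.png

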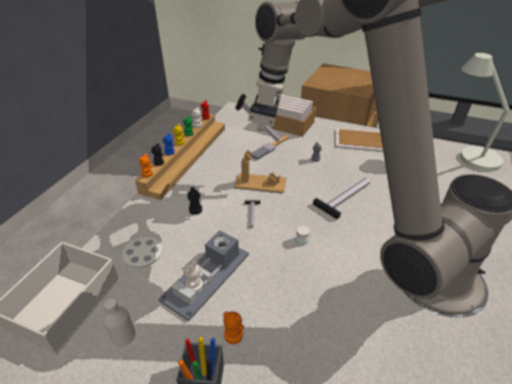

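Emit:
apply_moves([
  {"grip": 0,"linear": [2,25,2],"turn": [0,0,0.8]},
  {"grip": 0,"linear": [3,55,2],"turn": [0,0,1.8]},
  {"grip": 0,"linear": [3,90,2],"turn": [0,0,3.0]},
  {"grip": 0,"linear": [2,130,2],"turn": [0,0,4.3]},
  {"grip": 0,"linear": [0,170,2],"turn": [0,0,5.6]},
  {"grip": 0,"linear": [-2,210,2],"turn": [0,0,6.9]},
  {"grip": 0,"linear": [-6,250,2],"turn": [0,0,8.3]},
  {"grip": 0,"linear": [-9,285,2],"turn": [0,0,9.6]},
  {"grip": 0,"linear": [-11,311,2],"turn": [0,0,10.5]},
  {"grip": 0,"linear": [-11,311,2],"turn": [0,0,10.5]},
])

```text
time: 7.25
tool_pos: [0.5689, 0.1111, 0.218]
tool_rot: [-2.965, 0.005, -0.259]
contact_force: [-0.2, 0.2, -4.3]
opening: 0.0178
```

Run:
```python
from path import *; from h import *
import pickle
st=observe();print(st['tool_pos'],st['qpos'].round(2),abs(st['qvel']).max());pickle.dump(st,open('w6.pkl','wb'))
a=read_camera("wrist")[:,:,::-1];b=read_camera("top")[:,:,::-1];s=read_camera("side")[:,:,::-1]
cv2.imwrite("pics/w6.png",a);cv2.imwrite("pics/t6.png",b);cv2.imwrite("pics/s6.png",s)
x=cv2.resize(s[200:320,140:260],None,fx=5,fy=5,interpolation=cv2.INTER_CUBIC);cv2.imwrite("pics/s6c.png",x)
```

```text
[0.56891906 0.11108492 0.21795487] [-0.04  0.42  1.45  0.18  1.25  0.17] 0.05455625164797464
```

View pics/w6.png

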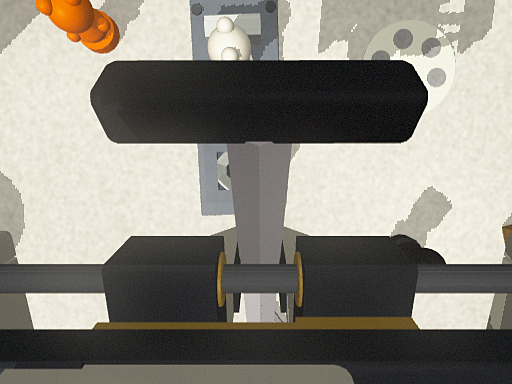

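View pics/s6c.png

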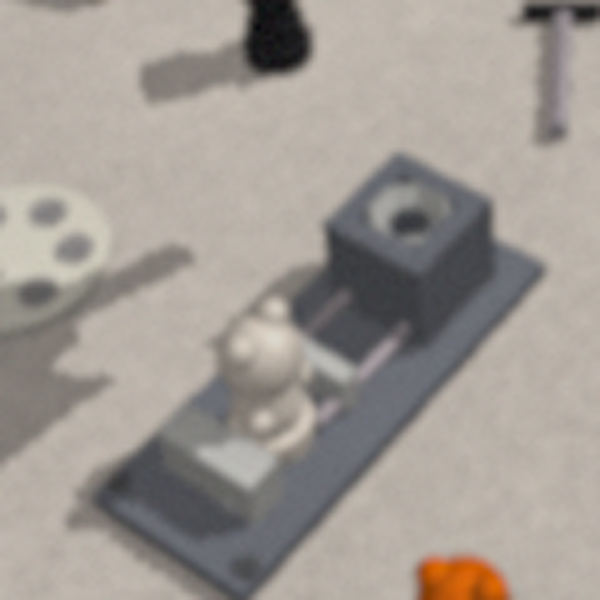

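View pics/t6.png

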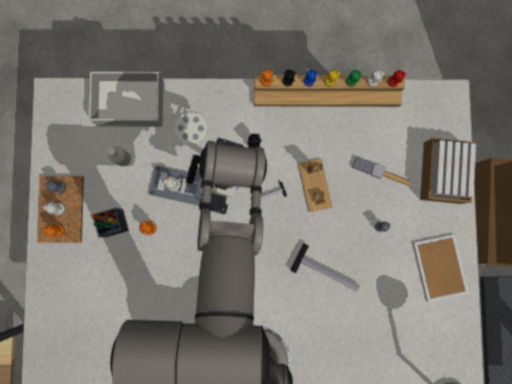

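Run:
```python
from path import *; from h import *
import pickle
s=cam("side");t=cam("top")
P=lambda x,y,k,ox,oy:((x+.5)/k-.5+ox,(y+.5)/k-.5+oy)
print("side mouth",plane(s,*P(411,211,5,140,200),.072),"top",plane(t,*P(470,247,7,140,155),.072))
print("rim chk", [plane(s,*P(x,y,5,140,200),.072).round(4) for x,y in((367,211),(455,211),(411,178),(411,244))])
# block top corners side: 
c=[plane(s,*P(x,y,5,140,200),.072)[:2] for x,y in((400,152),(492,207),(420,277),(327,225))];print(np.round(c,4),np.mean(c,0))
# orange/white check of calibration consistency: bar in wrist
a=cv2.imread('pics/w6.png')[130:230,190:300];cv2.imwrite('pics/w6c.png',cv2.resize(a,None,fx=6,fy=6,interpolation=cv2.INTER_CUBIC))
c6=cam("wrist",pickle.load(open('w6.pkl','rb')))
for b in((.5545,.154),(.5545,.156),(.553,.154)):
  print([np.round(proj(c6,np.array([b[0]+.019*np.cos(a),b[1]+.019*np.sin(a),.072])),1) for a in np.radians([0,90,135,180,225,270])])
```

```text
side mouth [0.55352688 0.15397351 0.072     ] top [0.5539767  0.15319907 0.072     ]
rim chk [array([0.575 , 0.1625, 0.072 ]), array([0.532 , 0.1455, 0.072 ]), array([0.5638, 0.1323, 0.072 ]), array([0.5437, 0.1749, 0.072 ])]
[[0.5777 0.1168]
 [0.5151 0.1357]
 [0.5299 0.1934]
 [0.59   0.179 ]] [0.55317047 0.15621944]
[array([252.8, 163.8]), array([229.6, 150.2]), array([218.2, 159.1]), array([216.5, 173.5]), array([225.3, 184.9]), array([239.6, 186.8])]
[array([252.3, 161.8]), array([229.1, 148.3]), array([217.7, 157.2]), array([215.9, 171.5]), array([224.8, 183. ]), array([239.1, 184.9])]
[array([251.4, 164.2]), array([228.2, 150.6]), array([216.8, 159.5]), array([215. , 173.8]), array([223.9, 185.3]), array([238.1, 187.2])]
```

View pics/w6c.png

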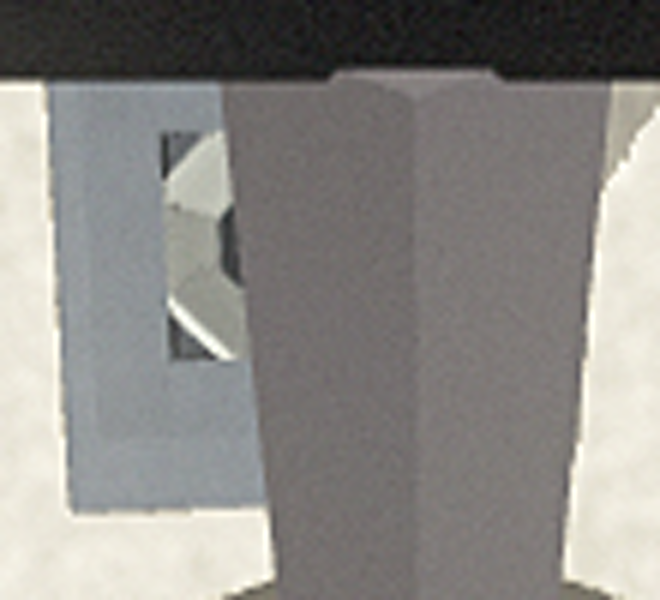

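Run:
```python
from path import *; from h import *
import pickle
st=pickle.load(open('w6.pkl','rb'));c=cam("wrist",st)
T=R.from_euler('xyz',st['tool_rot']).as_matrix();g=st['tool_pos']-.019*T[:,2]
for da in(-3,0,3):
  # in tool frame key dir: at key45, tool tilt10 => key makes angle from -tool z toward -tool y
  a=np.radians(45+10+0+da) # angle between key z and ... tool tilt adds
  a=np.radians(45+10+da); 
  d=T@np.array([0,-np.sin(a),-np.cos(a)]); x=T@np.array([0,-np.cos(a),np.sin(a)]); y=np.cross(d,x)
  e=g-.075*d
  pts=[proj(c,e+d*(.168+i*.008)+x*j*.009+y*k*.04) for i in(-1,1) for j in(-1,1) for k in(-1,1)]
  pts=np.array(pts);print(da,d.round(3),pts.min(0).round(1),pts.max(0).round(1),"end",e)
```

```text
-3 [0.175 0.645 0.744] [71.7 60. ] [438.7 156.5] end [0.55506379 0.05948752 0.18084551]
0 [0.184 0.682 0.708] [79.2 51. ] [431.6 143.2] end [0.55434887 0.05672599 0.18354377]
3 [0.193 0.716 0.67 ] [86.7 43.8] [424.4 131.2] end [0.55367182 0.05410457 0.18638762]
```

Run:
```python
from path import *; from h import *
st=observe();Bn=np.array([.5545,.153])
e0=np.array([.5543,.0567,.1835])
q=st['qpos']
for k in(.17,.34,.5,.67,.84,1):
  e=(1-k)*e0+k*np.array([*Bn,.11]); p,Rm=pose(e,75,45*(1-k),10,.075); q2,er=IK(p,Rm,q);print(k,*inc(p,Rm,st),abs(q2-q).max().round(2),round(er,4));q=q2
for z in(.08,.06,.035,.027):
  p,Rm=pose([*Bn,z],75,0,10,.075);print(z,*inc(p,Rm,st))
```

```text
0.17 [-2.1 15.1 -6. ] [ 1.22 -0.37  0.03] 0.15 0.0
0.34 [ -3.6  25.7 -12. ] [ 2.45 -0.7   0.03] 0.16 0.0
0.5 [ -5.2  34.9 -18.5] [ 3.61 -1.01  0.02] 0.15 0.0
0.67 [ -7.1  44.1 -26.3] [ 4.84 -1.34  0.02] 0.16 0.0
0.84 [ -9.1  52.8 -35.1] [ 6.07 -1.67  0.02] 0.17 0.0
1 [-11.2  60.5 -44.4] [ 7.23 -1.99  0.02] 0.16 0.0
0.08 [-11.2  60.5 -74.4] [ 7.23 -1.99  0.02]
0.06 [-11.2  60.5 -94.4] [ 7.23 -1.99  0.02]
0.035 [ -11.2   60.5 -119.4] [ 7.23 -1.99  0.02]
0.027 [ -11.2   60.5 -127.4] [ 7.23 -1.99  0.02]
```

Emit:
apply_moves([
  {"grip": 0,"linear": [-2,15,-6],"turn": [1.2,-0.37,0.03]},
  {"grip": 0,"linear": [-3.6,26,-12],"turn": [2.45,-0.7,0.03]},
  {"grip": 0,"linear": [-5.2,35,-18],"turn": [3.6,-1.0,0.02]},
  {"grip": 0,"linear": [-7,44,-26],"turn": [4.84,-1.34,0.02]},
  {"grip": 0,"linear": [-9,53,-35],"turn": [6.07,-1.67,0.02]},
  {"grip": 0,"linear": [-11.2,60.5,-44],"turn": [7.23,-1.99,0.02]},
  {"grip": 0,"linear": [-11.2,60.5,-44],"turn": [7.23,-1.99,0.02]},
  {"grip": 0,"linear": [-11.2,60.5,-44],"turn": [7.23,-1.99,0.02]},
  {"grip": 0,"linear": [-11.2,60.5,-44],"turn": [7.23,-1.99,0.02]},
])

```text
time: 8.3
tool_pos: [0.5598, 0.1678, 0.1768]
tool_rot: [-2.183, -0.005, -0.263]
contact_force: [-0.0, -0.0, -3.6]
opening: 0.0177
```

Run:
```python
from path import *; from h import *
st=observe();print(st['tool_pos'],st['tool_rot'],abs(st['qvel']).max(),st['contact_force'])
p,Rm=pose([.5545,.153,.11],75,0,10,.075);print(inc(p,Rm,st))
b=read_camera("top")[:,:,::-1];s=read_camera("side")[:,:,::-1];w=read_camera("wrist")[:,:,::-1]
cv2.imwrite("pics/s7.png",s);cv2.imwrite("pics/t7.png",b);cv2.imwrite("pics/w7.png",w)
cv2.imwrite("pics/s7c.png",cv2.resize(s[150:270,160:280],None,fx=5,fy=5,interpolation=cv2.INTER_CUBIC))
cv2.imwrite("pics/t7c.png",cv2.resize(b[150:230,150:250],None,fx=6,fy=6,interpolation=cv2.INTER_CUBIC))
```

```text
[0.55984038 0.1678056  0.17679157] [-2.18314534 -0.00504315 -0.26255753] 0.015076833143835022 [-0.01326764 -0.00747936 -3.60822342]
(array([-1.3,  0.2, -2.7]), array([0.03, 0.04, 0.01]))
```

View pics/s7c.png

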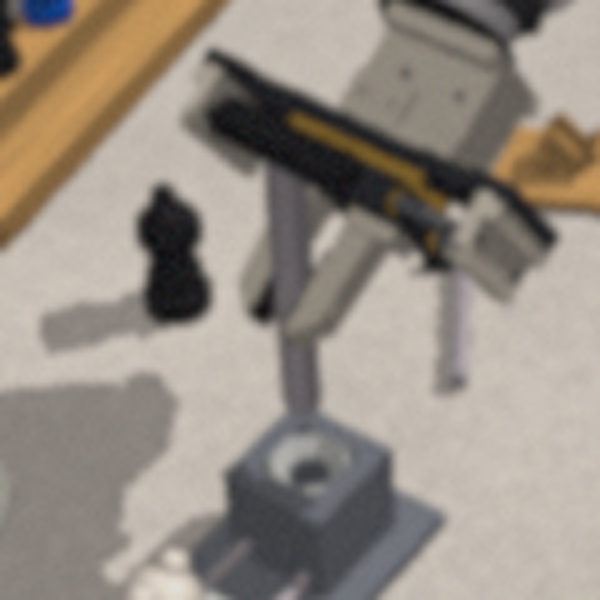

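View pics/t7c.png

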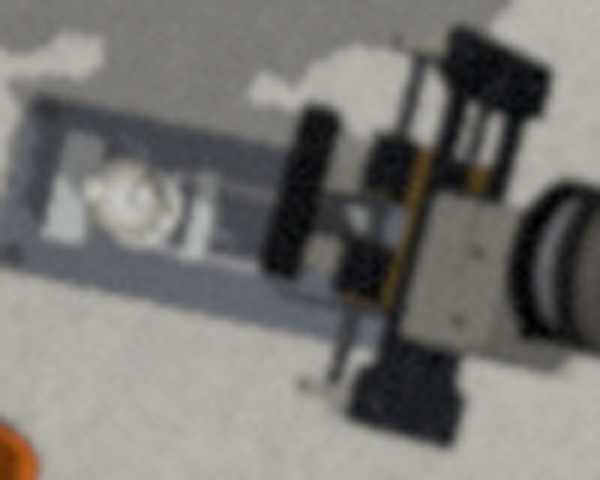

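View pics/w7.png

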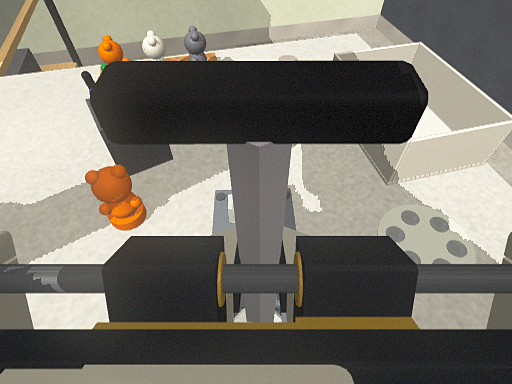

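Run:
```python
from path import *; from h import *
st=observe();s=cam("side");t=cam("top")
T=R.from_euler('xyz',st['tool_rot']).as_matrix();g=st['tool_pos']-.019*T[:,2]
a=np.radians(55);d=T@np.array([0,-np.sin(a),-np.cos(a)]);e=g-.075*d;print("d",d,"end",e)
for k in(0,.03,.075,.12,.168):
  u1,v1=proj(s,e+k*d);print(k,"side crop",((u1-160+.5)*5-.5).round(0),((v1-150+.5)*5-.5).round(0), "top crop",[(round((x-o+.5)*6-.5)) for x,o in zip(proj(t,e+k*d),(150,150))])
u1,v1=proj(s,[.5545,.153,.072]);print("mouth",(u1-159.5)*5,(v1-149.5)*5)
```

```text
d [-0.00518329  0.00162746  0.99998524] end [0.55569212 0.1534511  0.1128494 ]
0 side crop 303.0 404.0 top crop [335, 230]
0.03 side crop 300.0 362.0 top crop [329, 223]
0.075 side crop 295.0 296.0 top crop [320, 213]
0.12 side crop 290.0 225.0 top crop [310, 202]
0.168 side crop 284.0 143.0 top crop [298, 189]
mouth 310.6158062283099 459.728463367978
```

Emit:
apply_moves([
  {"grip": 0,"linear": [-1.2,0,-8],"turn": [0,0,0]},
  {"grip": 0,"linear": [-1.2,0,-20],"turn": [0,0,0]},
  {"grip": 0,"linear": [-1.2,0,-32],"turn": [0,0,0]},
  {"grip": 0,"linear": [-1.2,0,-42],"turn": [0,0,0]},
  {"grip": 0,"linear": [-1.2,0,-50],"turn": [0,0,0]},
  {"grip": 0,"linear": [-1.2,0,-50],"turn": [0,0,0]},
  {"grip": 0,"linear": [-1.2,0,-50],"turn": [0,0,0]},
])

```text
time: 9.15
tool_pos: [0.5577, 0.1684, 0.1255]
tool_rot: [-2.18, -0.002, -0.262]
contact_force: [0.2, 0.1, -4.1]
opening: 0.0171
```

Emit:
apply_moves([
  {"grip": 0,"linear": [0,0,-6],"turn": [0,0,0]},
  {"grip": 0,"linear": [0,0,-12],"turn": [0,0,0]},
  {"grip": 0,"linear": [0,0,-18],"turn": [0,0,0]},
  {"grip": 0,"linear": [0,0,-24],"turn": [0,0,0]},
  {"grip": 0,"linear": [0,0,-24],"turn": [0,0,0]},
])

```text
time: 9.65
tool_pos: [0.5576, 0.1683, 0.1008]
tool_rot: [-2.181, -0.001, -0.263]
contact_force: [-0.2, 0.5, -5.0]
opening: 0.0176
```

Emit:
apply_moves([
  {"grip": 0,"linear": [0,0,-5],"turn": [0,0,0]},
  {"grip": 0,"linear": [0,0,-9],"turn": [0,0,0]},
  {"grip": 0,"linear": [0,0,-9],"turn": [0,0,0]},
  {"grip": 0,"linear": [0,0,-9],"turn": [0,0,0]},
])

```text
time: 10.05
tool_pos: [0.5576, 0.1684, 0.0925]
tool_rot: [-2.181, -0.002, -0.262]
contact_force: [1.7, 1.2, -4.8]
opening: 0.0177
```

Now I'll open gently and wait.

Emit:
apply_moves([
  {"grip": 0.3,"linear": [0,0,0],"turn": [0,0,0]},
  {"grip": 0.4,"linear": [0,0,0],"turn": [0,0,0]},
  {"grip": 0.6,"linear": [0,0,0],"turn": [0,0,0]},
  {"grip": 0.8,"linear": [0,0,0],"turn": [0,0,0]},
  {"grip": 0.9,"linear": [0,0,0],"turn": [0,0,0]},
  {"grip": 0.9,"linear": [0,0,0],"turn": [0,0,0]},
  {"grip": 0.9,"linear": [0,0,0],"turn": [0,0,0]},
  {"grip": 0.9,"linear": [0,0,0],"turn": [0,0,0]},
])

```text
time: 10.85
tool_pos: [0.5577, 0.1684, 0.0928]
tool_rot: [-2.18, -0.002, -0.262]
contact_force: [0.2, -0.0, 0.3]
opening: 0.077
```

Run:
```python
from path import *; from h import *
st=observe();print(st['tool_pos'],st['tool_rot'],st['contact_force'],st['opening'])
b=read_camera("top")[:,:,::-1];s=read_camera("side")[:,:,::-1]
cv2.imwrite("pics/s8c.png",cv2.resize(s[150:270,160:280],None,fx=5,fy=5,interpolation=cv2.INTER_CUBIC))
cv2.imwrite("pics/t8c.png",cv2.resize(b[150:230,150:250],None,fx=6,fy=6,interpolation=cv2.INTER_CUBIC))
```

```text
[0.5576766  0.16836536 0.09275876] [-2.18036607 -0.00240052 -0.26231529] [ 0.24575401 -0.02733535  0.26021741] 0.0770220757519715
```

View pics/s8c.png

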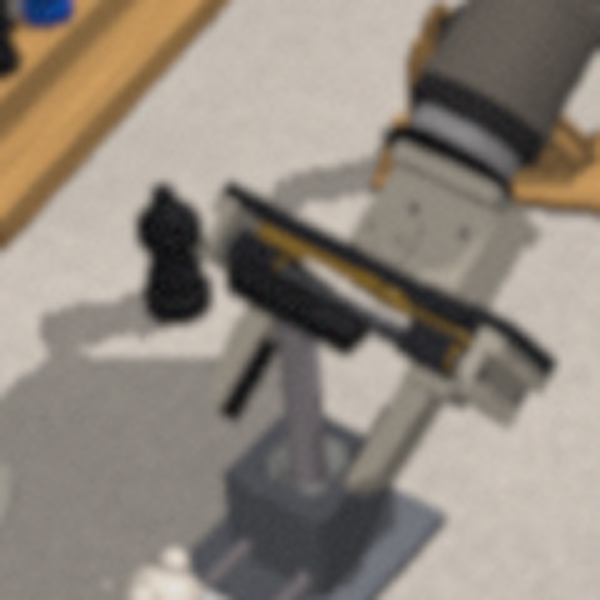

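View pics/t8c.png

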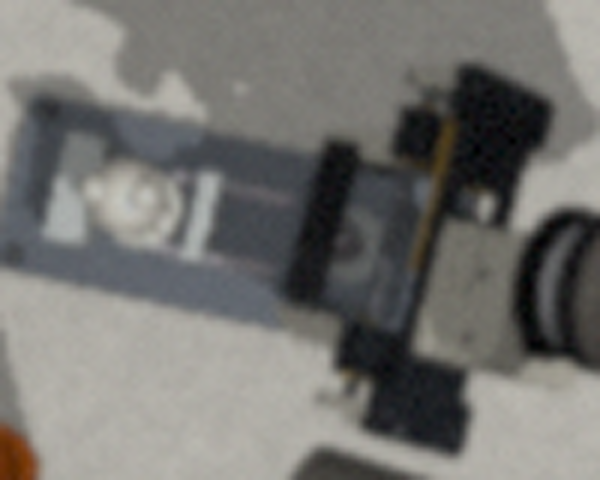

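Run:
```python
from path import *; from h import *
from scipy.spatial.transform import Slerp
st=observe();R0=R.from_euler('xyz',st['tool_rot']);p0=st['tool_pos'];q=st['qpos']
p1=p0+np.array([-.032,-.119,.086]);p1b=p1+[0,0,.08]
R1=R.from_euler('xyz',[np.pi,0,np.radians(75)]);print((R1*R0.inv()).as_rotvec()*180/np.pi/6)
for k in(.5,1): q,e=IK(p0+(p1-p0)*k,R0.as_matrix(),q);print(q.round(2),round(e,4))
sl=Slerp([0,1],R.concatenate([R0,R1]));pt=np.array([.50,.13,.30])
for k in np.linspace(0,1,13)[1:]:
  Rk=sl(k);p=p1+(pt-p1)*k;q2,e=IK(p,Rk.as_matrix(),q);print(k.round(2),*inc(p,Rk.as_matrix(),st),q2.round(2),abs(q2-q).max().round(2),round(e,4));q=q2
```

```text
[-8.77818179 -5.03799451 13.7220955 ]
[-0.45  0.6   1.86  1.04  1.21 -0.85] 0.0
[-0.57  0.53  1.82  0.93  1.34 -0.8 ] 0.0
0.08 [ -34.1 -112.3   96.1] [-0.73 -0.42  1.14] [-0.53  0.5   1.76  0.85  1.37 -0.81] 0.08 0.0
0.17 [ -36.3 -105.6  106.2] [-1.46 -0.84  2.29] [-0.48  0.48  1.71  0.78  1.39 -0.83] 0.08 0.0
0.25 [-38.4 -98.8 116.3] [-2.19 -1.26  3.43] [-0.43  0.46  1.66  0.7   1.41 -0.86] 0.08 0.0
0.33 [-40.6 -92.1 126.4] [-2.93 -1.68  4.57] [-0.38  0.44  1.61  0.62  1.43 -0.88] 0.08 0.0
0.42 [-42.7 -85.4 136.5] [-3.66 -2.1   5.72] [-0.32  0.42  1.57  0.55  1.45 -0.91] 0.08 0.0
0.5 [-44.8 -78.7 146.6] [-4.39 -2.52  6.86] [-0.26  0.4   1.53  0.47  1.46 -0.95] 0.08 0.0
0.58 [-47.  -72.  156.7] [-5.12 -2.94  8.  ] [-0.21  0.38  1.49  0.4   1.47 -0.99] 0.08 0.0
0.67 [-49.1 -65.2 166.9] [-5.85 -3.36  9.15] [-0.15  0.36  1.46  0.32  1.48 -1.03] 0.08 0.0
0.75 [-51.3 -58.5 177. ] [-6.58 -3.78 10.29] [-0.08  0.34  1.44  0.24  1.48 -1.07] 0.08 0.0
0.83 [-53.4 -51.8 187.1] [-7.32 -4.2  11.44] [-0.02  0.32  1.42  0.16  1.47 -1.11] 0.08 0.0
0.92 [-55.5 -45.1 197.2] [-8.05 -4.62 12.58] [ 0.04  0.3   1.41  0.08  1.46 -1.16] 0.08 0.0
1.0 [-57.7 -38.4 207.3] [-8.78 -5.04 13.72] [ 0.11  0.28  1.41  0.    1.45 -1.2 ] 0.08 0.0
```

Emit:
apply_moves([
  {"grip": 0.95,"linear": [-5,-18,13],"turn": [0,0,0]},
  {"grip": 0.95,"linear": [-13,-49,35],"turn": [0,0,0]},
  {"grip": 0.95,"linear": [-23,-85,61],"turn": [0,0,0]},
  {"grip": 0.95,"linear": [-32,-119,88],"turn": [0,0,0]},
  {"grip": 0.95,"linear": [-34,-119,115],"turn": [-0.73,-0.42,1.14]},
  {"grip": 0.95,"linear": [-36,-115,140],"turn": [-1.46,-0.84,2.29]},
  {"grip": 0.95,"linear": [-35,-110,165],"turn": [-2.19,-1.26,3.43]},
  {"grip": 0.95,"linear": [-30,-105,185],"turn": [-2.93,-1.68,4.57]},
  {"grip": 0.95,"linear": [-20,-100,207],"turn": [-3.66,-2.1,5.72]},
  {"grip": 0.95,"linear": [-10,-90,207],"turn": [-4.39,-2.52,6.86]},
])

```text
time: 11.95
tool_pos: [0.5491, 0.0779, 0.303]
tool_rot: [-2.669, -0.208, 0.529]
contact_force: [0.8, 0.4, -0.5]
opening: 0.0869
```

Run:
```python
from path import *; from h import *
st=observe();print(st['tool_pos'],st['qpos'].round(2),st['contact_force'])
print(inc([.603,.14,.30],R.from_euler('xyz',[np.pi,0,np.radians(75)]).as_matrix(),st))
s=read_camera("side")[:,:,::-1];t=read_camera("top")[:,:,::-1]
cv2.imwrite("pics/t9c.png",cv2.resize(t[150:230,150:250],None,fx=6,fy=6,interpolation=cv2.INTER_CUBIC))
cv2.imwrite("pics/s9c.png",cv2.resize(s[150:300,150:280],None,fx=4,fy=4,interpolation=cv2.INTER_CUBIC))
```

```text
[0.5491034  0.07793739 0.30303019] [-0.27  0.42  1.31  0.47  1.63 -0.87] [ 0.84390509  0.38762449 -0.49337592]
(array([53.9, 62.1, -3. ]), array([-4.37, -2.44,  6.81]))
```

View pics/s9c.png

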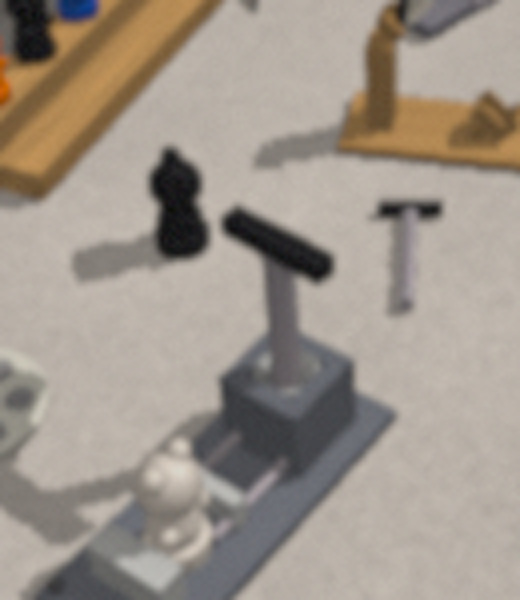

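View pics/t9c.png

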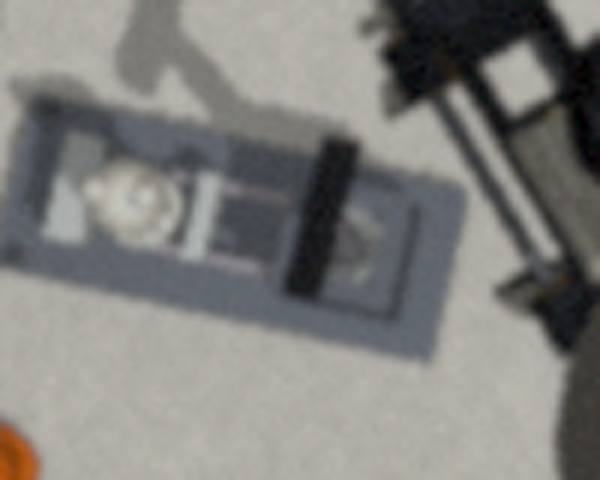

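Run:
```python
from path import *; from h import *
s=cam("side");t=cam("top")
P=lambda x,y,k,ox,oy:((x+.5)/k-.5+ox,(y+.5)/k-.5+oy)
for a,b in(((322,218),(277,242)),((341,142),(237,218)),((303,290),(322,266))):
  print(tri([ray(t,*P(*a,6,150,150)),ray(s,*P(*b,4,150,150))]), plane(t,*P(*a,6,150,150),.2))
```

```text
(array([0.55418244, 0.15322037, 0.18315395]), [np.float64(0.8400369841908252), np.float64(0.8400369841905347)]) [0.55138797 0.15118468 0.2       ]
(array([0.58913043, 0.1432479 , 0.18362556]), [np.float64(1.6218141393557528), np.float64(1.6218141393556171)]) [0.58820677 0.14231487 0.2       ]
(array([0.51948239, 0.16235503, 0.18295301]), [np.float64(1.323870323008716), np.float64(1.3238703230089)]) [0.51669375 0.16002046 0.2       ]
```

Emit:
apply_moves([
  {"grip": 0.95,"linear": [7,8,0],"turn": [-0.73,-0.42,1.14]},
  {"grip": 0.95,"linear": [16,18,0],"turn": [-1.46,-0.84,2.27]},
  {"grip": 0.95,"linear": [26,28,0],"turn": [-2.19,-1.23,3.4]},
  {"grip": 0.95,"linear": [36,40,0],"turn": [-2.9,-1.63,4.55]},
  {"grip": 0.95,"linear": [46,52,0],"turn": [-3.64,-2.04,5.67]},
  {"grip": 0.95,"linear": [54,62,0],"turn": [-4.37,-2.44,6.81]},
  {"grip": 0.95,"linear": [54,62,0],"turn": [-4.37,-2.44,6.81]},
  {"grip": 0.95,"linear": [54,62,0],"turn": [-4.37,-2.44,6.81]},
  {"grip": 0.95,"linear": [54,62,0],"turn": [-4.37,-2.44,6.81]},
])

```text
time: 12.95
tool_pos: [0.6013, 0.1391, 0.2991]
tool_rot: [-3.132, 0.001, 1.298]
contact_force: [-0.4, -0.8, 0.7]
opening: 0.0873
```

Run:
```python
from path import *; from h import *
import pickle
st=observe();print(st['tool_pos'],st['tool_rot'],st['qpos'].round(2),st['contact_force'])
pickle.dump(st,open('w10.pkl','wb'));w=read_camera("wrist")[:,:,::-1];cv2.imwrite("pics/w10.png",w)
```

```text
[0.60128507 0.13908411 0.29907397] [-3.13247995e+00  1.34974385e-03  1.29831904e+00] [ 0.1   0.49  1.1   0.    1.56 -1.2 ] [-0.35335538 -0.82930442  0.68789506]
```

View pics/w10.png

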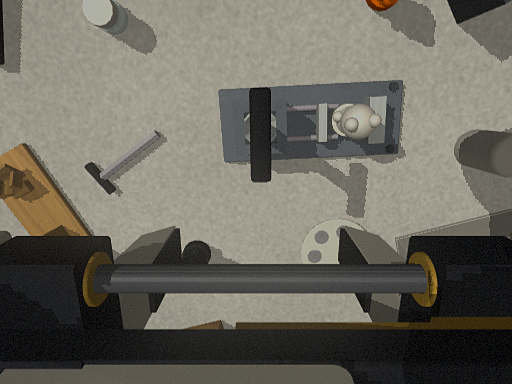

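Run:
```python
from path import *; from h import *
import pickle
s=cam("side");t=cam("top");c=cam("wrist",pickle.load(open('w10.pkl','rb')))
im=cv2.imread('pics/w10.png')[75:195,235:285];m=(im.max(2)<45).astype(np.uint8)
k,l,S,C=cv2.connectedComponentsWithStats(m);i=1+S[1:,4].argmax();cs,_=cv2.findContours((l==i).astype(np.uint8),0,2);r=cv2.minAreaRect(cs[0]);print(C[i]+[235,75],r,S[i])
ctr=np.array(r[0])+[235,75]
P=lambda x,y,k,ox,oy:((x+.5)/k-.5+ox,(y+.5)/k-.5+oy)
a=P(322,218,6,150,150);b=P(277,242,4,150,150)
print("w+t",tri([ray(c,*ctr),ray(t,*a)]),"\nw+s",tri([ray(c,*ctr),ray(s,*b)]),"\nall",tri([ray(c,*ctr),ray(t,*a),ray(s,*b)]))
box=cv2.boxPoints(r)+[235,75]
for z in(.182,.194,.202):
  q=[plane(c,*x,z)[:2] for x in box];print(z,[np.linalg.norm(q[i]-q[(i+1)%4]).round(4) for i in range(4)],np.mean(q,0))
  d=max((q[1]-q[0],q[2]-q[1]),key=np.linalg.norm);print(np.degrees(np.arctan2(d[1],d[0])))
cv2.imwrite('pics/w10c.png',cv2.resize(cv2.imread('pics/w10.png')[70:200,210:420],None,fx=3.5,fy=3.5,interpolation=cv2.INTER_CUBIC))
```

```text
[260.25311438 130.07248018] ((24.5, 59.0), (92.0, 21.0), 90.0) [  14   13   22   93 1766]
w+t (array([0.5532581 , 0.15235077, 0.1875165 ]), [np.float64(0.39941048599906476), np.float64(0.3994104859990762)]) 
w+s (array([0.55471872, 0.15242986, 0.18243816]), [np.float64(0.7350844646895789), np.float64(0.7350844646896632)]) 
all (array([0.55419487, 0.15275612, 0.18287656]), [np.float64(0.6546014293424565), np.float64(0.7874780040481961), np.float64(1.0398824066150467)])
0.182 [np.float64(0.0176), np.float64(0.0793), np.float64(0.0191), np.float64(0.0793)] [0.5555733  0.15168961]
-15.12417799862161
0.194 [np.float64(0.0169), np.float64(0.0759), np.float64(0.0182), np.float64(0.0759)] [0.55453835 0.15198809]
-15.124177998621603
0.202 [np.float64(0.0164), np.float64(0.0736), np.float64(0.0177), np.float64(0.0736)] [0.55384838 0.15218707]
-15.124177998621612
```

View pics/w10c.png

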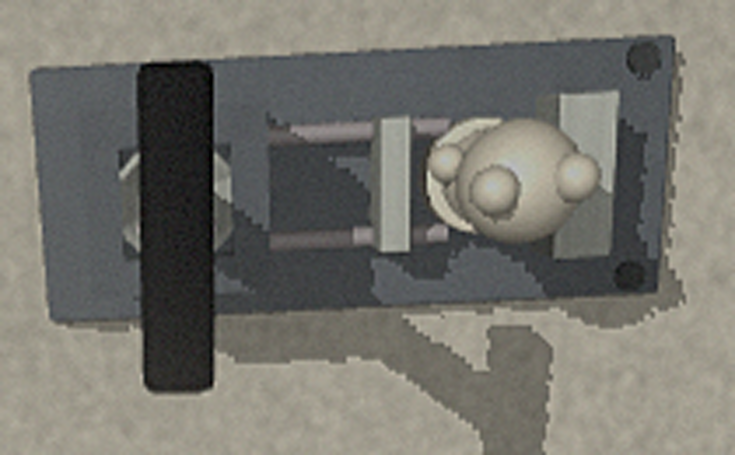

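Emit:
apply_moves([
  {"grip": 0.7,"linear": [-15,4,0],"turn": [0,0,0.08]},
  {"grip": 0.7,"linear": [-35,9,0],"turn": [0,0,0.08]},
  {"grip": 0.6,"linear": [-46,13,-10],"turn": [-0.09,0,0.08]},
  {"grip": 0.6,"linear": [-46,13,-50],"turn": [-0.09,0,0.08]},
  {"grip": 0.6,"linear": [-46,13,-90],"turn": [-0.09,0,0.08]},
  {"grip": 0.6,"linear": [-46,13,-120],"turn": [-0.09,0,0.08]},
  {"grip": 0.6,"linear": [-46,13,-133],"turn": [-0.09,0,0.08]},
  {"grip": 0.6,"linear": [-46,13,-133],"turn": [-0.09,0,0.08]},
  {"grip": 0.6,"linear": [-46,13,-133],"turn": [-0.09,0,0.08]},
])

```text
time: 13.9
tool_pos: [0.5561, 0.1525, 0.1673]
tool_rot: [-3.138, 0.01, 1.308]
contact_force: [0.0, 0.3, -0.7]
opening: 0.0552
```

Run:
```python
from path import *; from h import *
st=observe();print(st['tool_pos'],st['tool_rot'],st['contact_force'],st['torque'],st['opening'])
w=read_camera("wrist")[:,:,::-1];cv2.imwrite("pics/w11.png",w)
```

```text
[0.55609576 0.15250459 0.1673091 ] [-3.13756377  0.01022265  1.30812702] [ 0.01547941  0.30785172 -0.69140719] [ 0.04979159 -0.15750476 -0.01576255] 0.055184173564024344
```

View pics/w11.png

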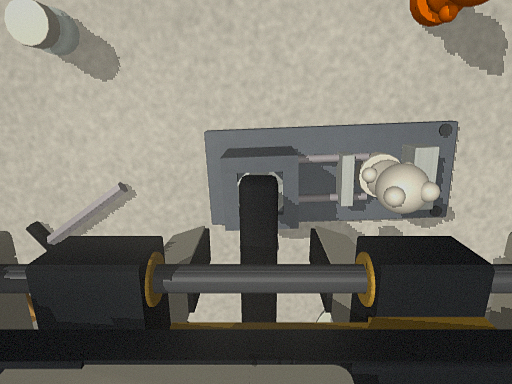

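The bar runs centred between the fingers at column 258. I'll close gently.

Emit:
apply_moves([
  {"grip": 0.3,"linear": [0,0,0],"turn": [0,0,0]},
  {"grip": 0.1,"linear": [0,0,0],"turn": [0,0,0]},
  {"grip": 0,"linear": [0,0,0],"turn": [0,0,0]},
  {"grip": 0,"linear": [0,0,0],"turn": [0,0,0]},
  {"grip": 0,"linear": [0,0,0],"turn": [0,0,0]},
  {"grip": 0,"linear": [0,0,0],"turn": [0,0,0]},
  {"grip": 0,"linear": [0,0,0],"turn": [0,0,0]},
  {"grip": 0,"linear": [0,0,0],"turn": [0,0,0]},
], grip_force=20)

```text
time: 14.75
tool_pos: [0.5558, 0.1534, 0.1669]
tool_rot: [-3.138, 0.011, 1.31]
contact_force: [0.4, -0.9, 0.6]
opening: 0.0189
```

Emit:
apply_moves([
  {"grip": 0,"linear": [0,0,0],"turn": [0,0,-0.5]},
  {"grip": 0,"linear": [0,0,0],"turn": [0,0,-1.0]},
  {"grip": 0,"linear": [0,0,0],"turn": [0,0,-1.5]},
  {"grip": 0,"linear": [0,0,0],"turn": [0,0,-2.0]},
  {"grip": 0,"linear": [0,0,0],"turn": [0,0,-2.5]},
  {"grip": 0,"linear": [0,0,0],"turn": [0,0,-3.0]},
  {"grip": 0,"linear": [0,0,0],"turn": [0,0,-3.5]},
  {"grip": 0,"linear": [0,0,0],"turn": [0,0,-4.0]},
  {"grip": 0,"linear": [0,0,0],"turn": [0,0,-4.0]},
])

```text
time: 15.65
tool_pos: [0.5558, 0.1533, 0.1669]
tool_rot: [-3.138, 0.011, 0.891]
contact_force: [0.4, -1.0, 0.7]
opening: 0.0186
```

Run:
```python
from path import *; from h import *
st=observe();print(st['tool_pos'],st['tool_rot'],st['contact_force'],st['torque'],st['opening'])
w=read_camera("wrist")[:,:,::-1];cv2.imwrite("pics/w12.png",w)
s=read_camera("side")[:,:,::-1]
cv2.imwrite("pics/s12c.png",cv2.resize(s[150:320,130:280],None,fx=3.5,fy=3.5,interpolation=cv2.INTER_CUBIC))
```

```text
[0.55577885 0.15327792 0.1668604 ] [-3.1376567   0.01060945  0.89109787] [ 0.40831145 -1.04777514  0.73932341] [-0.06600353 -0.08423876  0.06115405] 0.018636605753651257
```

View pics/w12.png

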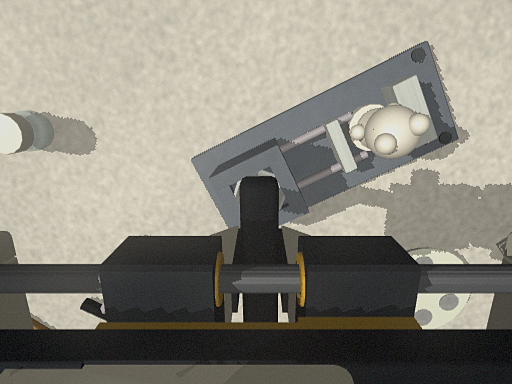

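View pics/s12c.png

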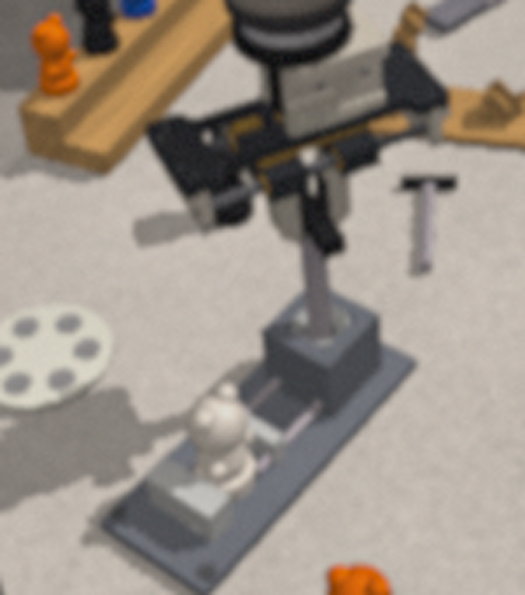

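Torque about z rose by about 0.08 N m, which is the screw's friction. So the key is in the socket and turning the screw. I'll keep turning.

Emit:
apply_moves([
  {"grip": 0,"linear": [0,0,0],"turn": [0,0,-0.6]},
  {"grip": 0,"linear": [0,0,0],"turn": [0,0,-1.2]},
  {"grip": 0,"linear": [0,0,0],"turn": [0,0,-1.8]},
  {"grip": 0,"linear": [0,0,0],"turn": [0,0,-2.4]},
  {"grip": 0,"linear": [0,0,0],"turn": [0,0,-3.0]},
  {"grip": 0,"linear": [0,0,0],"turn": [0,0,-3.6]},
  {"grip": 0,"linear": [0,0,0],"turn": [0,0,-4.2]},
  {"grip": 0,"linear": [0,0,0],"turn": [0,0,-4.8]},
  {"grip": 0,"linear": [0,0,0],"turn": [0,0,-5.4]},
  {"grip": 0,"linear": [0,0,0],"turn": [0,0,-6.0]},
])

```text
time: 16.75
tool_pos: [0.5557, 0.1533, 0.1668]
tool_rot: [-3.138, 0.011, 0.262]
contact_force: [-0.1, 0.3, 1.8]
opening: 0.0187
```

Run:
```python
from h import *
st=observe();print(st['tool_pos'],st['tool_rot'],st['contact_force'],st['torque'],st['opening'])
```

```text
[0.55571624 0.15331169 0.16684098] [-3.13751792  0.01056088  0.26194643] [-0.09244555  0.27774503  1.84731408] [-0.16542092 -0.06542436  0.10242079] 0.01870689062304185
```

Emit:
apply_moves([
  {"grip": 0,"linear": [0,0,0],"turn": [0,0,-0.5]},
  {"grip": 0,"linear": [0,0,0],"turn": [0,0,-1.0]},
  {"grip": 0,"linear": [0,0,0],"turn": [0,0,-1.5]},
  {"grip": 0,"linear": [0,0,0],"turn": [0,0,-2.0]},
  {"grip": 0,"linear": [0,0,0],"turn": [0,0,-2.0]},
])

```text
time: 17.25
tool_pos: [0.5557, 0.1533, 0.1669]
tool_rot: [-3.137, 0.01, 0.054]
contact_force: [0.1, -0.9, 1.5]
opening: 0.0188
```

Run:
```python
from h import *
st=observe();print(st['tool_pos'],st['tool_rot'],st['contact_force'],st['torque'],st['opening'])
w=read_camera("wrist")[:,:,::-1];cv2.imwrite("pics/w13.png",w)
```

```text
[0.55572802 0.15331407 0.1668544 ] [-3.13741166  0.01047575  0.05425376] [ 0.11362766 -0.94541238  1.49974953] [-0.12120699 -0.0974817   0.07895118] 0.018758970830634547
```

View pics/w13.png

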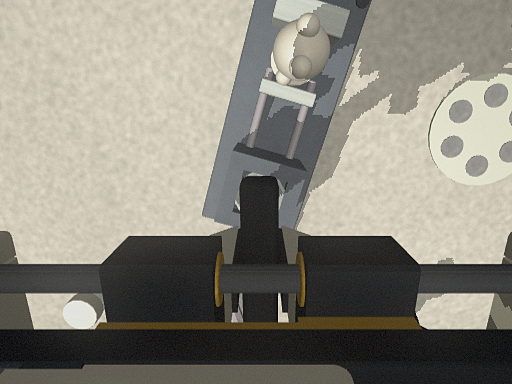

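The sliding jaw is now close to the foot, near (288,92). I'll continue in small steps.

Emit:
apply_moves([
  {"grip": 0,"linear": [0,0,0],"turn": [0,0,-0.5]},
  {"grip": 0,"linear": [0,0,0],"turn": [0,0,-1.0]},
  {"grip": 0,"linear": [0,0,0],"turn": [0,0,-1.5]},
  {"grip": 0,"linear": [0,0,0],"turn": [0,0,-1.5]},
])

```text
time: 17.7
tool_pos: [0.5558, 0.1533, 0.1669]
tool_rot: [-3.137, 0.01, -0.102]
contact_force: [-0.3, -0.2, 0.7]
opening: 0.0188
```

Run:
```python
from h import *
st=observe();print(st['tool_pos'],st['tool_rot'],st['contact_force'],st['torque'],st['opening'])
```

```text
[0.55575635 0.15334003 0.16686163] [-3.13734664  0.01037269 -0.10206995] [-0.33225148 -0.21378039  0.70106591] [-0.11589932 -0.08600318  0.07763511] 0.018782909879426737
```

Emit:
apply_moves([
  {"grip": 0,"linear": [0,0,0],"turn": [0,0,-0.5]},
  {"grip": 0,"linear": [0,0,0],"turn": [0,0,-1.0]},
  {"grip": 0,"linear": [0,0,0],"turn": [0,0,-1.5]},
  {"grip": 0,"linear": [0,0,0],"turn": [0,0,-1.5]},
])

```text
time: 18.1
tool_pos: [0.5558, 0.1533, 0.1669]
tool_rot: [-3.137, 0.01, -0.259]
contact_force: [0.4, -0.2, 2.3]
opening: 0.0191
```

Run:
```python
from h import *
st=observe();print(st['tool_pos'],st['tool_rot'],st['contact_force'],st['torque'],st['opening'])
w=read_camera("wrist")[:,:,::-1];cv2.imwrite("pics/w14.png",w)
```

```text
[0.5557614  0.15334897 0.1668573 ] [-3.13727933  0.01038342 -0.25854881] [ 0.44627108 -0.23103142  2.32757646] [-0.15923923 -0.08983933  0.02540097] 0.01914000085170914
```

View pics/w14.png

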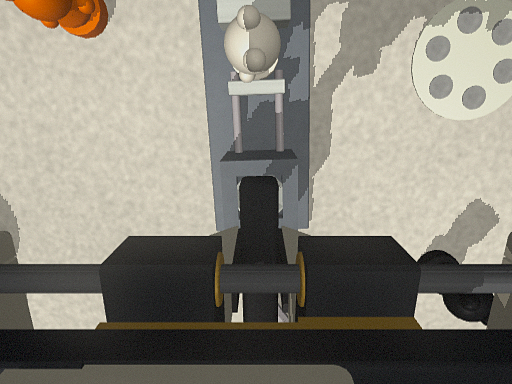

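Emit:
apply_moves([
  {"grip": 0,"linear": [0,0,0],"turn": [0,0,-0.5]},
  {"grip": 0,"linear": [0,0,0],"turn": [0,0,-1.0]},
  {"grip": 0,"linear": [0,0,0],"turn": [0,0,-1.0]},
])

```text
time: 18.45
tool_pos: [0.5557, 0.1533, 0.1669]
tool_rot: [-3.137, 0.01, -0.363]
contact_force: [-0.6, 0.0, 2.7]
opening: 0.0187
```

Run:
```python
from h import *
st=observe();print(st['tool_pos'],st['tool_rot'],st['contact_force'],st['torque'],st['opening'])
im=read_camera("wrist")[:,:,::-1];cv2.imwrite("pics/w15.png",im)
for n,i in(("12",None),("13",None),("14",None),("15",None)):
    a=cv2.imread(f"pics/w{n}.png")[165:235,215:305];m=(a.max(2)<45).astype(np.uint8)
    print(n,[ (np.where(m[r])[0].min()+215,np.where(m[r])[0].max()+215) for r in(20,30,40,50,60)])
cv2.imwrite("pics/w15c.png",cv2.resize(im[160:330,190:330],None,fx=3.4,fy=3.4,interpolation=cv2.INTER_CUBIC))
```

```text
[0.55574312 0.15333389 0.16685038] [-3.13728222  0.01043667 -0.36330619] [-0.59013674  0.04470166  2.69673489] [-0.14655515 -0.08305799  0.045423  ] 0.01870452519566029
12 [(np.int64(240), np.int64(277)), (np.int64(240), np.int64(278)), (np.int64(240), np.int64(286)), (np.int64(241), np.int64(277)), (np.int64(241), np.int64(277))]
13 [(np.int64(240), np.int64(277)), (np.int64(240), np.int64(278)), (np.int64(240), np.int64(277)), (np.int64(241), np.int64(277)), (np.int64(241), np.int64(277))]
14 [(np.int64(240), np.int64(277)), (np.int64(240), np.int64(277)), (np.int64(240), np.int64(277)), (np.int64(240), np.int64(278)), (np.int64(241), np.int64(277))]
15 [(np.int64(236), np.int64(277)), (np.int64(240), np.int64(277)), (np.int64(240), np.int64(277)), (np.int64(240), np.int64(277)), (np.int64(241), np.int64(277))]
```

View pics/w15c.png

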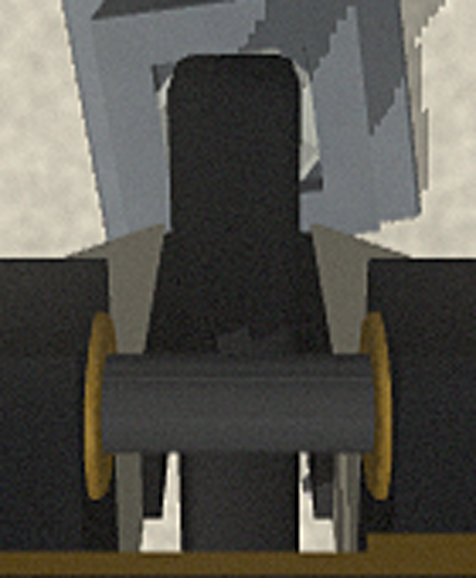

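Emit:
apply_moves([
  {"grip": 0,"linear": [0,0,0],"turn": [0,0,-0.4]},
  {"grip": 0,"linear": [0,0,0],"turn": [0,0,-0.8]},
  {"grip": 0,"linear": [0,0,0],"turn": [0,0,-1.2]},
  {"grip": 0,"linear": [0,0,0],"turn": [0,0,-1.2]},
])

```text
time: 18.9
tool_pos: [0.5557, 0.1534, 0.1668]
tool_rot: [-3.137, 0.01, -0.489]
contact_force: [-1.2, -1.4, 3.4]
opening: 0.0191
```

Run:
```python
from h import *
st=observe();print(st['tool_pos'],st['tool_rot'],st['contact_force'],st['torque'],st['opening'])
t=read_camera("side")[:,:,::-1]
cv2.imwrite("pics/s16c.png",cv2.resize(t[220:320,140:260],None,fx=6,fy=6,interpolation=cv2.INTER_CUBIC))
```

```text
[0.55571491 0.15340658 0.16684189] [-3.13726481  0.01047701 -0.48850958] [-1.15926287 -1.39352943  3.4043513 ] [-0.12750051 -0.06772454  0.27851487] 0.019093084092877854
```

View pics/s16c.png

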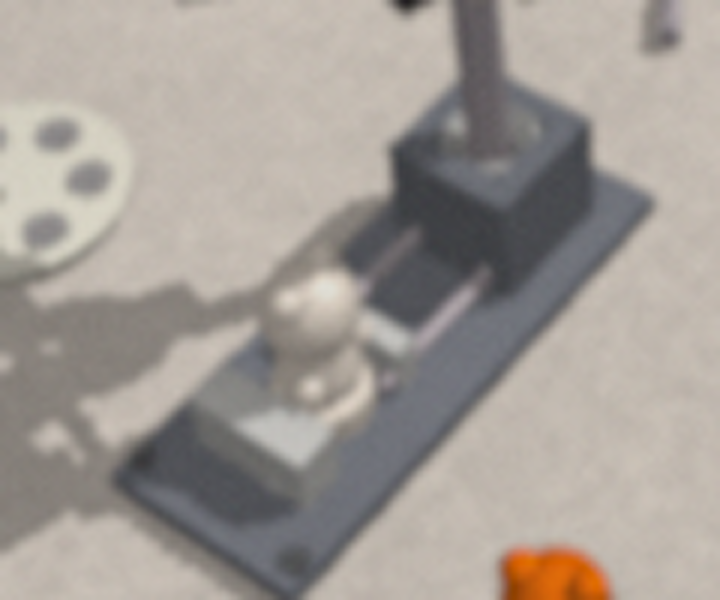

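Torque jumped to 0.28 N m, which suggests the stop. One small nudge more will confirm it.

Emit:
apply_moves([
  {"grip": 0,"linear": [0,0,0],"turn": [0,0,-0.3]},
  {"grip": 0,"linear": [0,0,0],"turn": [0,0,-0.5]},
  {"grip": 0,"linear": [0,0,0],"turn": [0,0,-0.5]},
  {"grip": 0,"linear": [0,0,0],"turn": [0,0,-0.5]},
])

```text
time: 19.35
tool_pos: [0.5557, 0.1534, 0.1668]
tool_rot: [-3.137, 0.011, -0.542]
contact_force: [0.2, -0.3, 3.5]
opening: 0.0191
```

Run:
```python
from h import *
st=observe();print(st['tool_pos'],st['tool_rot'],st['contact_force'],st['torque'],st['opening'])
cv2.imwrite("pics/w17.png",read_camera("wrist")[:,:,::-1])
```

```text
[0.55573115 0.15339795 0.16682973] [-3.13723417  0.01051953 -0.54178086] [ 0.17399237 -0.3277656   3.45534022] [-0.1449316  -0.05147851  0.3147755 ] 0.01905911111022347
```

View pics/w17.png

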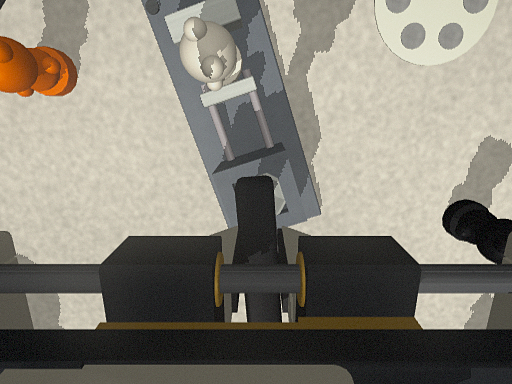

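Bar began slipping in the pads at 0.31 N m, so the stop is firm. I'll release and retreat upward.

Emit:
apply_moves([
  {"grip": 0,"linear": [0,0,0],"turn": [0,0,0.3]},
  {"grip": 0.25,"linear": [0,0,0],"turn": [0,0,0.3]},
  {"grip": 0.4,"linear": [0,0,0],"turn": [0,0,0.3]},
  {"grip": 0.5,"linear": [0,0,0],"turn": [0,0,0.3]},
  {"grip": 0.5,"linear": [0,0,0],"turn": [0,0,0.3]},
  {"grip": 0.5,"linear": [0,0,10],"turn": [0,0,0.3]},
  {"grip": 0.5,"linear": [0,0,40],"turn": [0,0,0.3]},
  {"grip": 0.5,"linear": [0,0,80],"turn": [0,0,0.3]},
  {"grip": 0.5,"linear": [0,0,120],"turn": [0,0,0.3]},
  {"grip": 0.5,"linear": [-20,0,140],"turn": [0,0,0.3]},
])

```text
time: 20.4
tool_pos: [0.5376, 0.1533, 0.3108]
tool_rot: [-3.133, 0.005, -0.513]
contact_force: [0.1, 0.2, -0.8]
opening: 0.0457
```

Emit:
apply_moves([
  {"grip": 0.5,"linear": [-20,-30,0],"turn": [0,0,0]},
  {"grip": 0.5,"linear": [-50,-70,0],"turn": [0,0,0]},
  {"grip": 0.5,"linear": [-70,-110,0],"turn": [0,0,0]},
  {"grip": 0.5,"linear": [-80,-150,0],"turn": [0,0,0]},
  {"grip": 0.5,"linear": [-80,-170,0],"turn": [0,0,0]},
  {"grip": 0.5,"linear": [-80,-170,0],"turn": [0,0,0]},
  {"grip": 0.5,"linear": [-80,-170,0],"turn": [0,0,0]},
])

```text
time: 21.1
tool_pos: [0.4557, -0.0165, 0.3073]
tool_rot: [-3.137, 0.01, -0.513]
contact_force: [0.8, -0.3, -0.4]
opening: 0.0458
```

Run:
```python
from h import *
st=observe();print(st['tool_pos'],st['contact_force'],st['torque'],st['time'])
s=read_camera("side")[:,:,::-1];t=read_camera("top")[:,:,::-1]
cv2.imwrite("pics/s18c.png",cv2.resize(s[170:320,120:280],None,fx=4,fy=4,interpolation=cv2.INTER_CUBIC))
cv2.imwrite("pics/t18.png",t)
cv2.imwrite("pics/t18c.png",cv2.resize(t[150:230,140:240],None,fx=7,fy=7,interpolation=cv2.INTER_CUBIC))
```

```text
[ 0.45572986 -0.01652716  0.3073047 ] [ 0.81913806 -0.29614653 -0.3775037 ] [-0.02431291 -0.01070003 -0.00468969] 21.1
```

View pics/s18c.png

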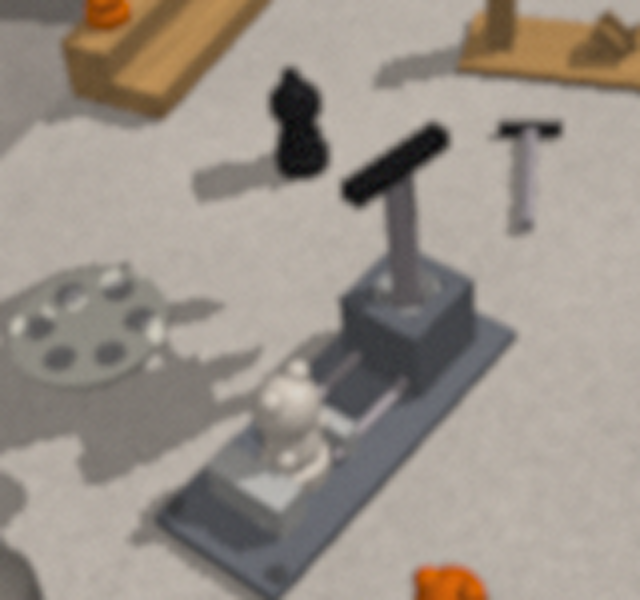

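View pics/t18c.png

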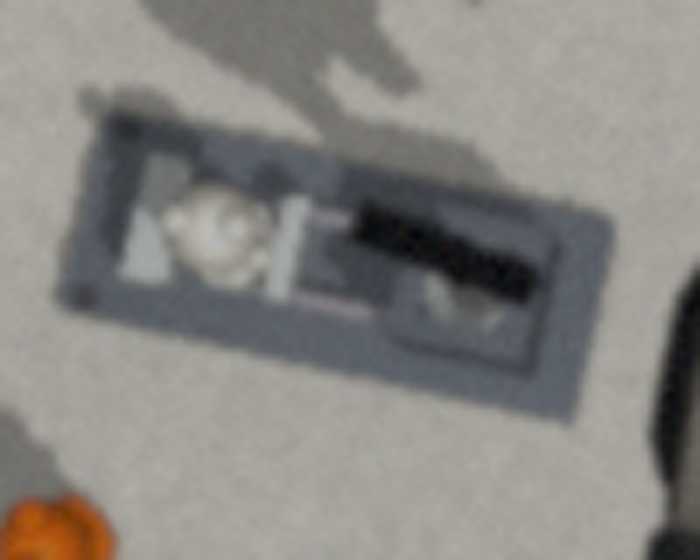

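View pics/t18.png

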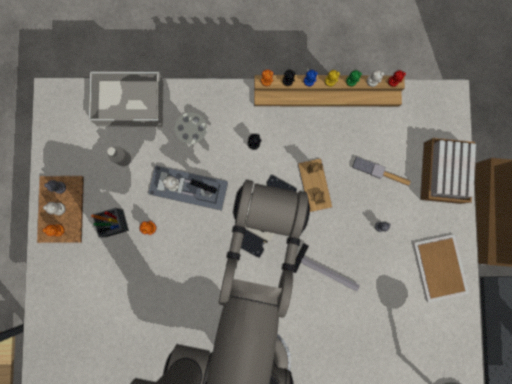

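Run:
```python
from h import *
s=cam("side");t=cam("top")
P=lambda x,y,k,ox,oy:((x+.5)/k-.5+ox,(y+.5)/k-.5+oy)
bar=tri([ray(t,*P(446,255,7,140,150)),ray(s,*P(395,165,4,120,170))]);print("bar",bar)
b=np.array([.5545,.153]);yv=np.array([.222,.975]);xv=np.array([.975,-.222])
h=tri([ray(t,*P(222,232,7,140,150)),ray(s,*P(290,405,4,120,170))]);print("head",h,"clamp y",(h[0][:2]-b)@yv-.065,"x",(h[0][:2]-b)@xv)
f=plane(s,*P(298,462,4,120,170),.016);print("foot",f,(f[:2]-b)@yv-.065,(f[:2]-b)@xv)
j0=plane(t,*P(305,215,7,140,155),.04);j1=plane(t,*P(288,248,7,140,150),.04);print("jaw travel mm",np.linalg.norm(j1-j0)*1e3,((j1-j0)[:2]@yv)*1e3)
```

```text
bar (array([0.55481851, 0.15360021, 0.18070067]), [np.float64(1.4679696188939022), np.float64(1.4679696188941336)])
head (array([0.57834312, 0.26649043, 0.07167637]), [np.float64(1.4236592869094689), np.float64(1.423659286909606)]) clamp y 0.05094634352964511 x -0.0019478362168792278
foot [0.58023593 0.26766094 0.016     ] 0.052507795331491205 -0.00036220234334350543
jaw travel mm 7.953372073046239 7.909424674938218
```

```bash
python3 -c "
from cell import *
print(hand_in())"
```

```text
the job is handed in; nothing more can be done
None
```

The white figure is clamped and the key is left standing in the socket. I handed the job in at about 21 s of the 67 s allowed; `hand_in()` gives no verdict, so the checks below are my own.

**What I did:**
- I took the middle-sized hex key off its rest by the shaft, stood it in the bore and let go of it.
- I gripped it again by the crossbar and turned it about 105° clockwise, then let go and backed off.

**Socket:** The three triangulations before turning put the bar at 0.183 to 0.188 m. That suggests the key had dropped into the socket when I let go, so I never saw it drop while being turned. The bar was still at about 0.18 m at the end, so the key's end is near 13 mm height, and the bar sits within about 1 mm of the bore axis.

**Screw:** Turning took about 0.08 N m, which matches the screw's friction. Torque then jumped to 0.28–0.31 N m and the bar began to slip in the pads, which I take as the stop. The sliding jaw moved about 8 mm, consistent with a turn to 1.6 rad. I could not read the screw angle itself.

**Figure:** It stands upright at about y = 51–53 mm and within 2 mm of x = 0 in the clamp frame.

**Other things:** None of the other things on the table looked moved in the last top view, by eye only. The gripper is clear of everything.

**Disagreements:** The camera views of the bore mouth differed by about 2 mm. Single torque readings varied by about 0.03–0.05 N m, and one dipped to 0.025 partway through the turn, with no sign of the bar slipping at that point.

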